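# Loading mortar prisms upright into a bath carrier and shutting its hold-down bar

## Task

Get the steel carrier ready for the water bath: swing its hold-down bar well aside, stand every mortar prism that lies on the bench upright in a bay of its own with the brass-studded pin end up, then swing the bar back over them, fully home in its catch. (Held by the ends of its cross pin, a prism swings down to hang plumb when the grip is eased.) Leave the beaker and the wash bottle where they are.

Things in the scene. Friction and masses are not known exactly. Their poses are not given: they have to be found in the camera images.
- holdbar (a joint): hinge of the carrier's hold-down bar, rad: 0 = shut, over the row of bays with its end home in the catch; grows as the bar swings level to the carrier's +y side (counter-clockwise from above), stop at 1.9. Friction (0.15 N m) keeps it where it is left; about 1 N at the knob moves it. It bars the way into the bays until swung aside (1.2 or more leaves room for a gripper)
- bar_hinge (a point): point on the vertical hinge axis of the hold-down bar, on top of one end post of the carrier, at the bar's mid-height (182 mm above the bench)
- bar_knob (a point): middle of the upright black knob (diameter 24, 40 tall) on the hold-down bar, 190 mm from the hinge; 206 mm above the bench. The bar below it is a flat steel bar 20 wide and 8 thick, its top 20 mm below this point, its free end 52 mm beyond the knob
- carrier: fixed stainless-steel specimen carrier: base plate 276 x 84 x 6, three square open-topped bays in a row along its x axis, a post 172 high at each end of the row (118 from the middle; hinge post at -x, catch post at +x). Origin: middle of the underside, on the bench; z up. Bays 49 x 49 inside, 53 apart; walls 4 thick, up to 97 above the bench
- bay1 (a point): middle of the floor of the bay nearest the hinge post; the floor is 6 mm above the bench
- bay2 (a point): middle of the floor of the middle bay; the floor is 6 mm above the bench
- bay3 (a point): middle of the floor of the bay nearest the catch post; the floor is 6 mm above the bench
- prism_a: grey mortar prism 160 x 40 x 40 mm, about 0.59 kg, lying flat on the bench at the start (may be absent). Origin at its centre; +x points along its length to its top end, which has a brass gauge stud (diameter 10, 5 proud). A steel cross pin (diameter 10) runs through it along its y axis, 62 from the centre towards the stud, 142 from the foot
- pin_a (a point): middle of prism_a's cross pin; its ends stand 4 mm proud, 48 mm over both; level while the prism lies. Gripped firmly by the pin ends (about 100 N) the prism keeps its attitude; with the grip eased to some 10 to 20 N it swings down about the pin until it hangs nearly plumb; it drops out below about 4 N
- foot_a (a point): middle of the plain foot end of prism_a, 80 mm from its centre
- prism_b: another mortar prism, the same as prism_a (may be absent)
- pin_b (a point): middle of prism_b's cross pin, as pin_a
- foot_b (a point): middle of the plain foot end of prism_b, 80 mm from its centre
- prism_c: another mortar prism, the same as prism_a (may be absent)
- pin_c (a point): middle of prism_c's cross pin, as pin_a
- foot_c (a point): middle of the plain foot end of prism_c, 80 mm from its centre
- prism_d: another mortar prism, the same as prism_a (may be absent)
- pin_d (a point): middle of prism_d's cross pin, as pin_a
- foot_d (a point): middle of the plain foot end of prism_d, 80 mm from its centre
- beaker: glass beaker, bystander, 84 wide, 110 tall, 0.22 kg; origin under its middle
- wash_bottle: white wash bottle with a red cap, bystander, diameter 64, 170 tall, 0.35 kg; origin under its middle
There are look-alikes about, which are no part of the job. Leave any blue or pink look-alike of the prism_a alone.

How it is judged:
By the outcome, as a careful person would: the job done as asked, in the order asked, and still so for the second after the job is handed in, with the robot touching nothing.
Of prism_a, prism_b, prism_c, prism_d only 2 to 3 are there at a start; the rules pass over those that are not, and their reading is None.
At some moment in a run one of prism_a, prism_b, prism_c, prism_d may be knocked a few centimetres aside while the robot is not near it.
It also fails if it takes over 210 s, if anything falls off the work surface, if the arm or the gripper's body presses on something with over 40 N, if the wrist force passes 120 N, or if a joint passes its speed limit or range.

## Robot

A 7-joint arm with a two-finger parallel gripper is mounted at the origin on the work surface. World frame = base frame: x ahead of the robot, y to its left, z up, the work surface at z = 0. Lengths are in mm, angles in rad, forces in N, time in s.
With the tool pointing down it reaches from about 400 to 850 mm from the base axis. Payload 4.4 kg.
Tool frame: the origin (TCP) lies on the mounting face of the last link; the fingertips stand 199 mm ahead of it and the grasp point (between the pads) lies 180 mm ahead of it; z points along the fingers, y is the line along which they close (so a half turn about z gives the same grasp; the last joint's range is limited). The gripper opens to 94 mm and grips with 3 to 60 N. Pads are 16 mm wide; open, the fingers measure 119 mm over their backs; the gripper's body (75 mm by 177 mm) begins 78 mm behind the grasp point.
Start: joints at [-1.285, 0.628, 0.038, 1.517, -0.027, 0.996, -0.02], TCP at [223.965, 610.209, 404.678] pointing down, gripper open.
Joint ranges: [-3.06, 3.06], [-0.37, 2.12], [-1.25, 1.32], [0.18, 2.47], [-1.1, 4.24], [0.23, 1.98], [-2.94, 2.94]. Speed limits (rad/s): [2.57, 2.57, 3.14, 3.14, 3.14, 3.14, 3.14].

## Interface

Orientations are given as a 3x3 rotation matrix whose columns are the frame's x, y, z axes.
In Python, from workcell import * gives the robot as it stands. The module is installed in compiled form; this text tells all that it offers.
- The arm moves only by the tool jog_arm, never from a script. Its arguments are lists of equal length, an entry for each row: "delta_pos": the shift along the tool's x, y, z in mm, a list of three; "turn": the turn, a rotation vector about the tool's x, y, z in degrees, a list of three; "grip": the closure in counts, from 0 (fully open) to 255 (shut). In form: {"delta_pos": [[x, y, z], ...], "turn": [[ax, ay, az], ...], "grip": [grip, ...]}. A call has 1 to 12 rows; each row shifts and turns the commanded pose from where the row before left it, along the tool's axes as they then stand; what a row does not reach is not made up. A row lasts 1/10 s, in which the tool goes at most 50 mm and 8.59 degrees, less where a joint would pass 70% of its speed; a pose out of reach is approached as far as the arm can. A call is refused whole if a number of a shift passes 50 or a number of a turn 8.59, either way. A call with a gripper value outside its range is refused whole. The fingers move at their own pace and stop on an object; "squeeze" is the grip in N (left out, the last holds). Time passes only in rows, so rows that do not move let the fingers close. It gives the time, the measured TCP pose, the force, the opening and the grip force at its end, in the units of the state.
- get_state(): the state, without advancing time (a new reading comes with each control period).
- capture(name): name is "scene" or "top" or "wrist"; returns the picture (384x512x3 uint8, red, green, blue); there is no depth.
- calibration(name): a dict with "mtx" (3x3 intrinsics, pixels), "k1" (the pictures are not rectified: a ray, as slopes to the right and down, at radius r is drawn at 1 + k1 r^2 times it, then the intrinsics apply), "rvec" (rotation vector, rad) and "tvec" (3), from world to camera coordinates, as OpenCV has them. Camera axes: x right, y down, z forward; pixel columns grow to the right and rows downward; lengths in mm; the calibration is good to about 2 mm. A picture is of the moment at which its call begins: read the wrist's pose just before it. calibration takes no time and is no camera call; for the wrist camera it gives the pose at the moment of the call.
- finish_job(): hands the job in; it is judged then, once.
The state is a dict: "clock": time; "qpos": joint angles; "joint_velocities": joint speeds; "joint_torque": joint torques, N m; "position": TCP position; "orientation": TCP orientation; "force": force on the tool from outside, world axes, zero at the start; "ft_torque": the same for the moment, N m; "gripper_width": opening from 0.0 (shut) to 1.0 (fully open); "gripper_force": force on a finger pad.
Only numpy, scipy, OpenCV 4.12 (cv2) and the standard library are available. Lean on these libraries where they do the work, as an engineer would, in place of code of your own. Each camera call takes 0.05 s, during which the arm holds its last target. There are 200 camera calls.

## Working session

There is one attempt and no reset: what is moved stays moved. The work goes in short steps, Python scripts to look and compute and a tool call to move; the robot and the scene stay as the last step left them, time stands still between calls to the robot, and variables do not carry over. Pictures are saved under pics/ and viewed, at most 14 in all, crops included, and the job is handed in when it is done.

Besides the shell and the picture viewer there is one more tool, called after ">>>" as name(argument=value, ...) on one line, values as JSON. jog_arm: Moves the arm, as the interface text tells. Its arguments: {"type":"object","properties":{"delta_pos":{"type":"array"},"turn":{"type":"array"},"grip":{"type":"array"},"squeeze":{"type":"number"}},"required":["delta_pos","turn","grip"]}

```bash
mkdir -p pics; python3 - <<'E'
from workcell import *
import cv2, numpy as np
for n in ("scene","top"):
    im=capture(n); cv2.imwrite(f"pics/{n}0.png",cv2.resize(im[:,:,::-1],(800,600),interpolation=cv2.INTER_CUBIC)); np.save(f"{n}0.npy",im)
    c=calibration(n); R=cv2.Rodrigues(np.array(c["rvec"],float))[0]
    print(n,c, (-R.T@np.array(c["tvec"]).ravel()).round(1))
s=get_state(); print(s)
E
```

```text
scene {'mtx': array([[455.57752254,   0.        , 258.94435074],
       [  0.        , 455.57752254, 187.85451945],
       [  0.        ,   0.        ,   1.        ]]), 'k1': -0.11819398022668824, 'rvec': array([ 1.24024467,  2.25449856, -0.97817505]), 'tvec': array([ 434.3676841 , -183.25469631, 1487.72188655])} [1258.2  279.5  880.1]
top {'mtx': array([[431.2267673 ,   0.        , 257.14089629],
       [  0.        , 431.2267673 , 194.45664386],
       [  0.        ,   0.        ,   1.        ]]), 'k1': -0.13668926406168436, 'rvec': array([ 2.13301125, -2.18606203,  0.13455402]), 'tvec': array([ -98.8596781 ,  613.26998239, 1164.34403728])} [ 464.6 -109.  1230.4]
{'clock': 0.1, 'qpos': array([-1.28480036,  0.62921075,  0.03845184,  1.51825211, -0.02697465,
        0.99631447, -0.02001141]), 'joint_velocities': array([ 0.00071649, -0.00224009, -0.00179193, -0.00169137,  0.00047395,
        0.00046709,  0.000182  ]), 'joint_torque': array([ 2.65629409e-03, -5.50786042e+01,  1.14718527e+00, -1.87117893e+01,
       -5.21951867e-02,  1.91257970e-02,  3.82225562e-05]), 'position': array([223.8643546 , 609.95320998, 403.87882405]), 'orientation': array([[-9.38754352e-01,  3.44586678e-01, -5.36910800e-04],
       [ 3.44587094e-01,  9.38753027e-01, -1.57770106e-03],
       [-3.96281281e-05, -1.66608626e-03, -9.99998611e-01]]), 'force': array([ 0.03963828,  0.22871279, -0.33288307]), 'ft_torque': array([-0.01593053,  0.01383001,  0.03033368]), 'gripper_force': 0.0, 'gripper_width': 1.0027033397720777}
```

View pics/top0.png

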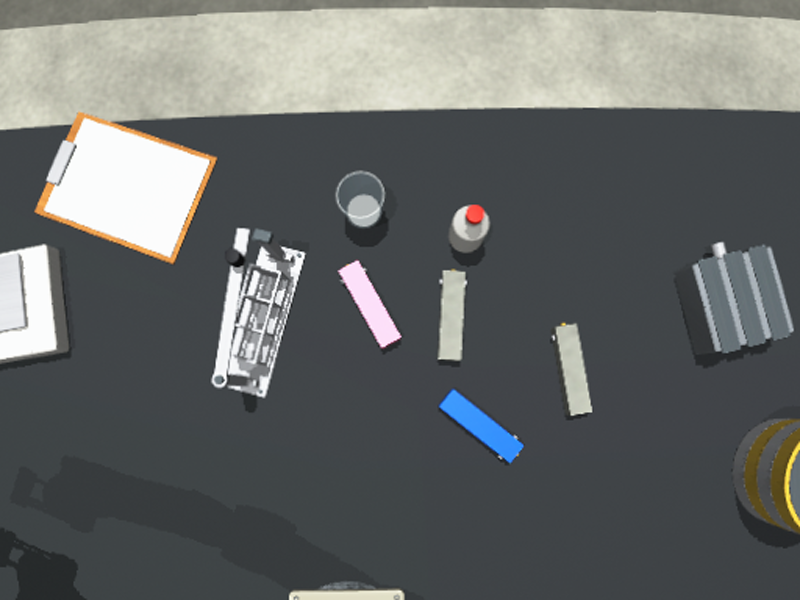

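View pics/scene0.png

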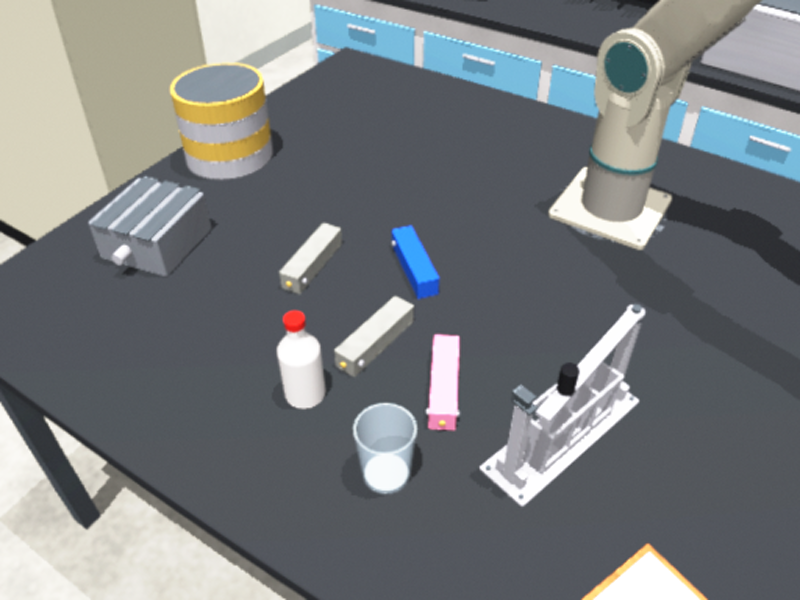

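The top view shows two grey prisms, at (452,315) and (573,370) in the 800x600 picture, both with their studs at the upper end. It also shows the carrier with its hinge at (219,380) and knob at (235,257). The pink and blue blocks are look-alikes. The scene view agrees.

```bash
cat > h.py <<'E'
import cv2, numpy as np
from workcell import *
def ray(c,uv):
    K=c["mtx"]; p=np.atleast_2d(np.array(uv,float))
    n=cv2.undistortPoints(p.reshape(-1,1,2),K,np.array([c["k1"],0,0,0.])).reshape(-1,2)
    R=cv2.Rodrigues(np.array(c["rvec"],float))[0]; o=-R.T@np.array(c["tvec"],float).ravel()
    return o,np.c_[n,np.ones(len(n))]@R
def onz(c,uv,z):
    o,d=ray(c,uv); return o+d*((z-o[2])/d[:,2])[:,None]
def tri(c1,u1,c2,u2):
    o1,d1=ray(c1,u1); o2,d2=ray(c2,u2); d1=d1[0];d2=d2[0]
    s=np.linalg.lstsq(np.c_[d1,-d2],o2-o1,rcond=None)[0]
    a,b=o1+s[0]*d1,o2+s[1]*d2; return (a+b)/2,np.linalg.norm(a-b)
def proj(c,P):
    return cv2.projectPoints(np.atleast_2d(np.array(P,float)),np.array(c["rvec"],float),np.array(c["tvec"],float),c["mtx"],np.array([c["k1"],0,0,0.]))[0].reshape(-1,2)
def prisms(im,c,roi=None):
    h=cv2.cvtColor(im,cv2.COLOR_RGB2HSV)
    m=((h[...,1]>12)&(h[...,1]<70)&(h[...,0]>18)&(h[...,0]<45)&(h[...,2]>130)).astype(np.uint8)*255
    m=cv2.morphologyEx(m,cv2.MORPH_OPEN,np.ones((3,3)))
    out=[]
    for k in cv2.findContours(m,cv2.RETR_EXTERNAL,cv2.CHAIN_APPROX_NONE)[0]:
        if cv2.contourArea(k)<300: continue
        w=onz(c,k.reshape(-1,2),40)[:,:2].astype(np.float32)
        r=cv2.minAreaRect(w)
        if 120<max(r[1])<190 and 25<min(r[1])<60: out.append((r,k.reshape(-1,2).mean(0)))
    return out
E
python3 - <<'E'
from h import *
ct,cs=calibration("top"),calibration("scene"); T=np.load("top0.npy");S=np.load("scene0.npy")
for r,k in prisms(T,ct):
    b=cv2.boxPoints(r); print("prism",np.round(r[0],1),np.round(r[1],1),round(r[2],1),k.round(0),b.round(0).tolist())
f=.64
print("hinge",tri(ct,(219*f,380*f),cs,(637*f,312*f)))
print("knob top",onz(ct,(235*f,256*f),226),tri(ct,(235*f,256*f),cs,(569*f,367*f)))
print("plate corners",onz(ct,np.array([(308,245),(264,397)])*f,6)[:,:2], onz(cs,np.array([(523,502),(482,467),(640,403)])*f,6)[:,:2])
print("catch",onz(ct,np.array([(262,236)])*f,180))
Tc=T[130:270,120:400]; cv2.imwrite("pics/tc.png",cv2.resize(Tc[:,:,::-1],(800,400),interpolation=cv2.INTER_CUBIC))
Sc=S[180:330,290:430]; cv2.imwrite("pics/sc.png",cv2.resize(Sc[:,:,::-1],(560,600),interpolation=cv2.INTER_CUBIC))
E
```

```text
prism [ 487.1 -415.1] [157.9  40. ] 7.0 [367. 236.] [[406.0, -405.0], [411.0, -445.0], [568.0, -425.0], [563.0, -386.0]]
prism [ 589.5 -201.3] [ 40.3 159.3] 85.6 [289. 201.] [[509.0, -215.0], [667.0, -228.0], [670.0, -187.0], [512.0, -175.0]]
hinge (array([479.4332881 , 177.7410449 , 179.87671252]), np.float64(3.389160095686935))
knob top [[667.47784975 139.96302277 226.        ]] (array([667.18083356, 143.08913222, 223.1434376 ]), np.float64(5.078697960960822))
plate corners [[728.8403253   57.39290041]
 [450.33885117 140.17196226]] [[735.19303167 145.03944319]
 [714.67918933  69.66736516]
 [480.11610693 226.54477076]]
catch [[708.13219127 107.82829822 180.        ]]
```

View pics/tc.png

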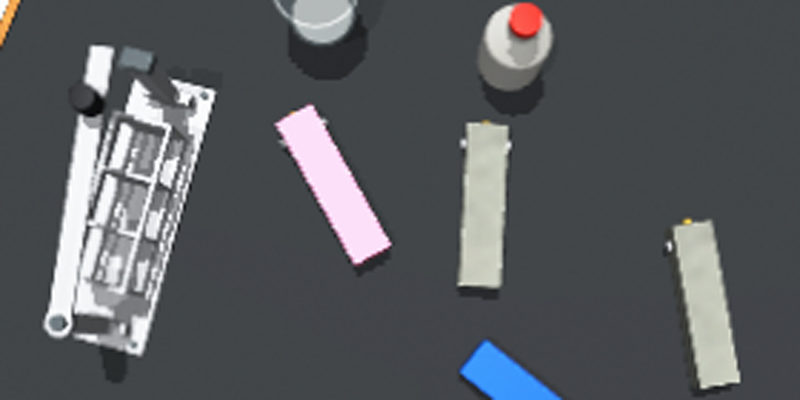

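View pics/sc.png

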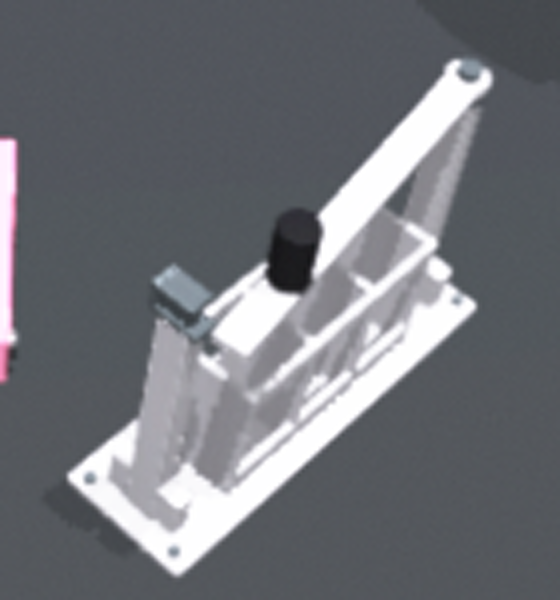

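The crops show the bar slightly open, clear of the catch. The carrier plate corners are now sharp enough for a rigid fit.

```bash
python3 - <<'E'
from h import *
from scipy.optimize import least_squares
ct,cs=calibration("top"),calibration("scene")
t=lambda x,y:(120+x*.35-.3,130+y*.35-.3); s=lambda x,y:(290+x/4-.3,180+y/4-.3)
# local pts, pixel, cam
obs=[((138,-42,6),t(216,91),ct),((-138,-42,6),t(143,356),ct),((-118,0,187),t(57,323),ct),
 ((138,42,6),s(178,576),cs),((138,-42,6),s(68,476),cs),((-138,42,6),s(476,304),cs),((-118,0,187),s(470,71),cs)]
def X(p,q): c,n=np.cos(p[2]),np.sin(p[2]); return [p[0]+c*q[0]-n*q[1],p[1]+n*q[0]+c*q[1],q[2]]
f=lambda p:np.concatenate([(proj(c,X(p,q))[0]-u) for q,u,c in obs])
r=least_squares(f,[592,142,-.3],x_scale=[10,10,.1]); p=r.x
print(p,r.fun.reshape(-1,2).round(1).tolist())
for n,q in dict(hinge=(-118,0,182),bay1=(-53,0,6),bay2=(0,0,6),bay3=(53,0,6),catch=(118,0,172)).items(): print(n,np.round(X(p,q),1))
H=np.array(X(p,(-118,0,182)))
T=np.load("top0.npy");S=np.load("scene0.npy")
def knob(im,lo,hi):
    sub=im[lo[1]:hi[1],lo[0]:hi[0]].max(2); m=(sub<28).astype(np.uint8)
    n,l,st,ce=cv2.connectedComponentsWithStats(m); i=1+np.argmax(st[1:,4]); return ce[i]+lo,st[i]
kt=t(85,98); ks=s(294,250)
k,e=tri(ct,kt,cs,ks); print("knob",k,e)
k=onz(ct,[kt],216)[0]; print(k, np.arctan2(*(k-H)[[1,0]])-p[2], np.linalg.norm((k-H)[:2]))
E
```

```text
[ 5.94854719e+02  1.43412563e+02 -2.77289993e-01] [[-0.9, -0.4], [-1.0, -0.3], [-0.1, -0.1], [0.1, -0.9], [-0.3, -0.3], [-0.1, -0.4], [-0.7, 0.1]]
hinge [481.4 175.7 182. ]
bay1 [543.9 157.9   6. ]
bay2 [594.9 143.4   6. ]
bay3 [645.8 128.9   6. ]
catch [708.3 111.1 172. ]
knob [670.65827479 147.43275597 207.61426101] 1.188935929068298
[669.17357793 144.76921436 216.        ] 0.11398629326904952 190.34377524783264
```

```bash
cat >> h.py <<'E'
from scipy.spatial.transform import Rotation as Ro
def rows(wps,R=None,p=None,step=40.):
    """wps: list of (xyz TCP, R or None); prints rows in tool axes from the measured pose"""
    s=get_state(); p=np.array(s["position"]) if p is None else p; R=np.array(s["orientation"]) if R is None else R
    D=[];W=[]
    for q,R1 in wps:
        q=np.array(q,float); R1=R if R1 is None else R1
        rv=Ro.from_matrix(R.T@R1).as_rotvec(degrees=True)
        n=max(1,int(np.ceil(max(np.linalg.norm(q-p)/step,np.linalg.norm(rv)/7))))
        for i in range(n):
            d=np.round(R.T@((q-p)/(n-i)),1); w=np.round(Ro.from_matrix(R.T@R1).as_rotvec(degrees=True)/(n-i),2)
            D.append(d.tolist());W.append(w.tolist()); p=p+R@d; R=R@Ro.from_rotvec(w,degrees=True).as_matrix()
    print(len(D)); 
    for i in range(0,len(D),12): print(D[i:i+12]); print(W[i:i+12])
    return p,R
def down(yaw,tilt=0):
    """tool down, y axis at yaw deg; tilt deg about tool y"""
    a=np.radians(yaw); y=np.array([np.cos(a),np.sin(a),0]); z=np.array([0,0,-1.]); x=np.cross(y,z)
    return np.c_[x,y,z]@Ro.from_rotvec([0,tilt,0],degrees=True).as_matrix()
H=np.array([481.4,175.7]); YC=-0.277; 
def knobxy(a,r=190): return H+r*np.array([np.cos(YC+a),np.sin(YC+a)])
E
python3 - <<'E'
from h import *
ct,cs=calibration("top"),calibration("scene")
f=.64
print("cap",tri(ct,(475*f,214*f),cs,(294*f,317*f)))
print("bottle base scene", onz(cs,[(304*f,396*f)],0), "beaker", onz(cs,[(386*f,478*f)],0),"beaker top",onz(ct,[(361*f,196*f)],110))
k=knobxy(.12)
print("rows"); rows([([*k,455],None),([*k,391],None)])
E
```

```text
cap (array([ 738.00935361, -234.80877772,  167.58372064]), np.float64(2.1568902116679567))
bottle base scene [[ 745.18723112 -230.22945614    0.        ]] beaker [[800.47193169 -39.08918733   0.        ]] beaker top [[789.83576355 -48.23818922 110.        ]]
rows
19
[[-34.0, -16.6, -3.0], [-34.0, -16.6, -3.0], [-34.0, -16.6, -3.0], [-34.0, -16.6, -3.0], [-34.0, -16.6, -3.0], [-34.0, -16.6, -3.0], [-34.0, -16.6, -3.0], [-34.0, -16.6, -3.0], [-34.0, -16.6, -3.0], [-34.0, -16.6, -3.0], [-34.0, -16.6, -2.9], [-34.0, -16.6, -3.0]]
[[0.0, 0.0, 0.0], [0.0, 0.0, 0.0], [0.0, 0.0, 0.0], [0.0, 0.0, 0.0], [0.0, 0.0, 0.0], [0.0, 0.0, 0.0], [0.0, 0.0, 0.0], [0.0, 0.0, 0.0], [0.0, 0.0, 0.0], [0.0, 0.0, 0.0], [0.0, 0.0, 0.0], [0.0, 0.0, 0.0]]
[[-34.0, -16.6, -2.9], [-34.0, -16.6, -3.0], [-33.9, -16.6, -2.9], [-34.0, -16.6, -3.0], [-33.9, -16.6, -2.9], [-0.0, 0.0, 32.0], [-0.0, 0.1, 32.0]]
[[0.0, 0.0, 0.0], [0.0, 0.0, 0.0], [0.0, 0.0, 0.0], [0.0, 0.0, 0.0], [0.0, 0.0, 0.0], [0.0, 0.0, 0.0], [0.0, 0.0, 0.0]]
```

>>> jog_arm(delta_pos=[[-34,-16.6,-8],[-34,-16.6,-8],[-34,-16.6,-8],[-34,-16.6,-8],[-34,-16.6,-8],[-34,-16.6,-8],[-34,-16.6,-3],[-34,-16.6,0],[-34,-16.6,0],[-34,-16.6,0],[-34,-16.6,0],[-34,-16.6,0]], turn=[[0,0,0],[0,0,0],[0,0,0],[0,0,0],[0,0,0],[0,0,0],[0,0,0],[0,0,0],[0,0,0],[0,0,0],[0,0,0],[0,0,0]], grip=[0,0,0,0,0,0,0,0,0,0,0,0], squeeze=20)

```text
clock: 1.3
position: [539.1, 281.3, 455.3]
orientation: [[-0.939, 0.345, -0.001], [0.345, 0.939, -0.0], [0.001, -0.001, -1.0]]
force: [0.4, 0.6, 0.7]
gripper_width: 1.0
gripper_force: 0.0
```

>>> jog_arm(delta_pos=[[-34,-16.6,0],[-34,-16.6,0],[-34,-16.6,0],[-34,-16.6,0],[-34,-16.6,0],[0,0,0],[0,0,0],[0,0,0]], turn=[[0,0,0],[0,0,0],[0,0,0],[0,0,0],[0,0,0],[0,0,0],[0,0,0],[0,0,0]], grip=[0,0,0,0,0,0,0,0])

```text
clock: 2.1
position: [668.6, 147.4, 455.2]
orientation: [[-0.939, 0.343, -0.001], [0.343, 0.939, 0.001], [0.002, 0.0, -1.0]]
force: [-0.2, 0.1, 0.2]
gripper_width: 0.996
gripper_force: 0.0
```

```bash
python3 - <<'E'
from h import *
im=capture("wrist"); cv2.imwrite("pics/w1.png",im[:,:,::-1])
k=knobxy(.12); print(get_state()["position"],k)
c=calibration("wrist"); print(proj(c,[[*k,226],[*H,187],[543.9,157.9,97]]))
rows([([*k,391],None)])
E
```

```text
[668.5347589  147.70140373 455.46169605] [669.063151   145.99239567]
[[255.54304748 222.21427656]
 [206.91670122 -31.88994995]
 [227.69104838  80.98689253]]
2
[[-0.6, -0.7, 32.2], [-0.6, -0.8, 32.3]]
[[0.0, 0.0, 0.0], [0.0, 0.0, 0.0]]
```

View pics/w1.png

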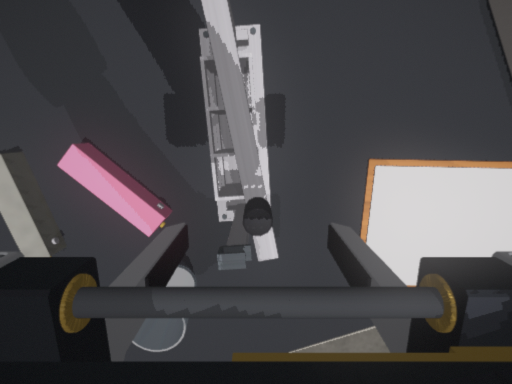

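The wrist view shows the knob at (257,213), between the open fingers at the expected place. I'll lower and grip it.

>>> jog_arm(delta_pos=[[-0.5,-1,32],[-0.5,-0.5,32],[0,0,0],[0,0,0],[0,0,0],[0,0,0],[0,0,0],[0,0,0],[0,0,0]], turn=[[0,0,0],[0,0,0],[0,0,0],[0,0,0],[0,0,0],[0,0,0],[0,0,0],[0,0,0],[0,0,0]], grip=[0,0,60,120,180,255,255,255,255], squeeze=15)

```text
clock: 3.05
position: [669.8, 144.3, 392.0]
orientation: [[-0.939, 0.345, 0.0], [0.345, 0.939, 0.0], [-0.0, 0.0, -1.0]]
force: [0.7, 0.2, -0.1]
gripper_width: 0.442
gripper_force: 0.0
```

```bash
python3 - <<'E'
from h import *
s=get_state(); p=s["position"]; print(p,s["force"],s["gripper_width"]*94)
a0=np.arctan2(p[1]-H[1],p[0]-H[0])-YC; r=np.hypot(*(p[:2]-H)); print(a0,r)
rows([([*(knobxy(a,190)+(p[:2]-knobxy(a0,190))*0),p[2]],None) for a in np.linspace(a0,1.55,13)[1:]])
E
```

```text
[669.78249134 144.31179052 391.99595712] [ 0.6685328   0.1615276  -0.08722277] 41.55368063507836
0.11189714789472383 190.97953486883435
12
[[6.5, 21.9, 0.0], [8.2, 21.2, 0.0], [10.6, 20.1, 0.0], [13.0, 18.7, 0.0], [15.1, 17.1, 0.0], [17.0, 15.1, 0.0], [18.7, 12.9, 0.0], [20.2, 10.6, -0.0], [21.2, 8.1, -0.0], [22.1, 5.6, -0.0], [22.6, 2.8, -0.0], [22.7, 0.2, -0.0]]
[[0.0, 0.0, 0.0], [0.0, 0.0, 0.0], [0.0, 0.0, 0.0], [0.0, 0.0, 0.0], [0.0, 0.0, 0.0], [0.0, 0.0, 0.0], [0.0, 0.0, 0.0], [0.0, 0.0, 0.0], [0.0, 0.0, 0.0], [0.0, 0.0, 0.0], [0.0, 0.0, 0.0], [0.0, 0.0, 0.0]]
```

Fingers are still closing, so I'll wait and then swing.

>>> jog_arm(delta_pos=[[0,0,0],[0,0,0],[0,0,0],[0,0,0],[0,0,0]], turn=[[0,0,0],[0,0,0],[0,0,0],[0,0,0],[0,0,0]], grip=[255,255,255,255,255])

```text
clock: 3.55
position: [669.9, 144.5, 391.7]
orientation: [[-0.939, 0.345, 0.001], [0.345, 0.939, 0.0], [-0.0, 0.001, -1.0]]
force: [1.6, 1.0, -0.7]
gripper_width: 0.251
gripper_force: 15.0
```

>>> jog_arm(delta_pos=[[6.5,22,0],[8,21,0],[10.5,20,0],[13,18.7,0]], turn=[[0,0,0],[0,0,0],[0,0,0],[0,0,0]], grip=[255,255,255,255])

```text
clock: 3.95
position: [662.9, 233.5, 392.0]
orientation: [[-0.938, 0.345, 0.002], [0.345, 0.938, -0.002], [-0.002, -0.002, -1.0]]
force: [1.7, -1.9, 1.2]
gripper_width: 0.253
gripper_force: 15.0
```

>>> jog_arm(delta_pos=[[15,17,0],[17,15,0],[18.7,13,0],[20,10.5,0],[21,8,0],[22,5.5,0],[22.5,3,0],[22.7,0,0],[0,0,0],[0,0,0]], turn=[[0,0,0],[0,0,0],[0,0,0],[0,0,0],[0,0,0],[0,0,0],[0,0,0],[0,0,0],[0,0,0],[0,0,0]], grip=[255,255,255,255,255,255,255,255,255,255])

```text
clock: 4.95
position: [537.8, 357.2, 392.1]
orientation: [[-0.939, 0.344, 0.0], [0.344, 0.939, 0.002], [0.001, 0.002, -1.0]]
force: [-0.5, 2.6, 1.5]
gripper_width: 0.248
gripper_force: 15.0
```

>>> jog_arm(delta_pos=[[0,0,0],[0,0,0],[0,0,0],[0,0,0],[0,0,-45],[0,0,-45]], turn=[[0,0,0],[0,0,0],[0,0,0],[0,0,0],[0,0,0],[0,0,0]], grip=[120,0,0,0,0,0])

```text
clock: 5.55
position: [537.8, 356.0, 481.3]
orientation: [[-0.939, 0.345, -0.003], [0.345, 0.939, -0.002], [0.002, -0.003, -1.0]]
force: [-0.1, 0.8, 0.8]
gripper_width: 0.728
gripper_force: 0.0
```

```bash
python3 - <<'E'
from h import *
im=capture("top"); np.save("top1.npy",im); ct=calibration("top"); cv2.imwrite("pics/t1.png",im[130:290,60:400,::-1])
for r,k in prisms(im,ct): print(np.round(r[0],1),np.round(r[1],1),cv2.boxPoints(r).round(0).tolist())
print(get_state()["position"],get_state()["gripper_width"])
E
```

```text
[ 486.9 -415.2] [156.8  40.1] [[407.0, -405.0], [412.0, -444.0], [567.0, -426.0], [562.0, -386.0]]
[ 589.5 -201.4] [ 40.4 159.4] [[509.0, -216.0], [667.0, -228.0], [670.0, -187.0], [512.0, -175.0]]
[539.3935769  356.84733854 490.78781237] 0.7696623242214454
```

View pics/t1.png

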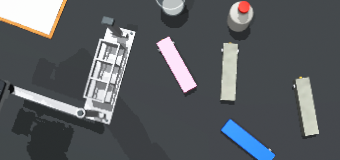

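The bar is now at about 1.55 rad, with its knob at (10,90) in the crop, and neither prism has moved. Next is the prism at (589,-201).

```bash
python3 - <<'E'
from h import *
R=down(85.6,-8); z=R[:,2]; g=np.array([651.3,-206.2,23])
print(R.round(3).tolist(), g-180*z)
rows([(g+[0,0,120]-180*z,R)],step=46)
E
```

```text
[[-0.987, 0.077, 0.139], [0.076, 0.997, -0.011], [-0.139, 0.0, -0.99]] [ 626.3226738  -204.27809949  201.24825237]
13
[[-21.1, -38.3, 12.8], [-20.1, -38.8, 13.0], [-19.2, -39.2, 13.2], [-18.2, -39.6, 13.3], [-17.2, -40.0, 13.5], [-16.2, -40.4, 13.6], [-15.3, -40.7, 13.7], [-14.2, -41.0, 13.8], [-13.2, -41.3, 13.9], [-12.2, -41.6, 14.0], [-11.2, -41.9, 14.1], [-10.2, -42.1, 14.2]]
[[-0.05, -0.58, -1.22], [-0.05, -0.58, -1.22], [-0.05, -0.57, -1.21], [-0.05, -0.58, -1.22], [-0.05, -0.57, -1.21], [-0.05, -0.58, -1.22], [-0.04, -0.57, -1.21], [-0.05, -0.58, -1.22], [-0.04, -0.57, -1.21], [-0.05, -0.58, -1.22], [-0.04, -0.57, -1.21], [-0.05, -0.58, -1.22]]
[[-9.1, -42.4, 14.3]]
[[-0.04, -0.57, -1.21]]
```

>>> jog_arm(delta_pos=[[-21,-38.3,4],[-20,-38.8,4],[-19,-39.2,4],[-18,-39.6,4],[-17.2,-40,4],[-16.2,-40.4,19.8],[-15.3,-40.7,19.8],[-14.2,-41,19.8],[-13.2,-41.3,19.8],[-12.2,-41.6,19.8],[-11.2,-41.9,19.8],[-10.2,-42,19.8]], turn=[[0,-0.6,-1.2],[0,-0.6,-1.2],[0,-0.6,-1.2],[0,-0.6,-1.2],[0,-0.6,-1.2],[0,-0.6,-1.2],[0,-0.6,-1.2],[0,-0.6,-1.2],[0,-0.6,-1.2],[0,-0.6,-1.2],[0,-0.6,-1.2],[0,-0.6,-1.2]], grip=[0,0,0,0,0,0,0,0,0,0,0,0], squeeze=60)

```text
clock: 6.8
position: [618.0, -165.6, 334.3]
orientation: [[-0.987, 0.1, 0.122], [0.098, 0.995, -0.028], [-0.125, -0.016, -0.992]]
force: [0.3, -0.5, 0.5]
gripper_width: 0.999
gripper_force: 0.0
```

>>> jog_arm(delta_pos=[[-9,-42,19.8],[0,0,0],[0,0,0]], turn=[[0,-0.6,-1.2],[0,0,0],[0,0,0]], grip=[0,0,0])

```text
clock: 7.1
position: [624.4, -208.7, 316.2]
orientation: [[-0.988, 0.084, 0.13], [0.081, 0.996, -0.029], [-0.132, -0.018, -0.991]]
force: [0.1, 0.2, 0.1]
gripper_width: 0.998
gripper_force: 0.0
```

```bash
python3 - <<'E'
from h import *
im=capture("wrist"); c=calibration("wrist"); cv2.imwrite("pics/w2.png",im[:,:,::-1]); np.save("w2.npy",im)
a=np.radians(-4.4); ax=np.array([np.cos(a),np.sin(a),0]); n=np.array([-ax[1],ax[0],0]); C=np.array([589.5,-201.4,20])
print(proj(c,[C+62*ax+24*n,C+62*ax-24*n,C+80*ax+20*n+[0,0,20],C+80*ax-20*n+[0,0,20]]).round(0).tolist(),get_state()["position"])
im=capture("top"); ct=calibration("top")
for r,k in prisms(im,ct): print(np.round(r[0],1),np.round(r[1],1),r[2])
R=down(85.6,-8); g=np.array([651.3,-206.2,23]); rows([(g-180*R[:,2],R)])
E
```

```text
[[290.0, 186.0], [242.0, 186.0], [287.0, 211.0], [245.0, 211.0]] [ 624.94912587 -206.65167792  316.92874677]
[ 169.4 -220. ] [ 26.8 162. ] 77.84449005126953
[ 486.6 -415.3] [158.   40.1] 6.887628555297852
3
[[4.9, 1.1, 38.4], [5.0, 0.9, 38.4], [5.0, 0.7, 38.4]]
[[-0.33, -0.09, 0.0], [-0.33, -0.1, 0.0], [-0.34, -0.09, 0.0]]
```

View pics/w2.png

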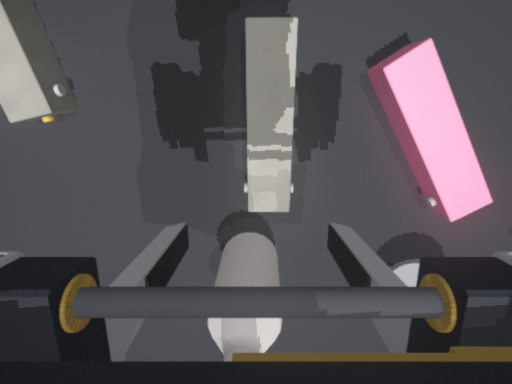

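The wrist view shows prism 1's pin ends at (246,188) and (292,188), within 3 px of prediction, so I'll descend. The bottle stays clear.

>>> jog_arm(delta_pos=[[4.5,1.5,38],[4.5,1.5,38],[5,1,38.5],[0,0,0],[0,0,0]], turn=[[-0.3,0,0],[-0.3,0,0],[-0.3,0,0],[0,0,0],[0,0,0]], grip=[0,0,0,0,60], squeeze=60)

```text
clock: 7.7
position: [627.3, -202.3, 202.0]
orientation: [[-0.988, 0.075, 0.133], [0.074, 0.997, -0.012], [-0.134, -0.002, -0.991]]
force: [-0.0, -0.3, 0.2]
gripper_width: 0.947
gripper_force: 0.0
```

>>> jog_arm(delta_pos=[[0,0,0],[0,0,0],[0,0,0],[0,0,0],[0,0,0],[0,0,0],[0,0,0]], turn=[[0,0,0],[0,0,0],[0,0,0],[0,0,0],[0,0,0],[0,0,0],[0,0,0]], grip=[110,140,255,255,255,255,255])

```text
clock: 8.4
position: [626.8, -204.3, 202.1]
orientation: [[-0.988, 0.078, 0.134], [0.077, 0.997, -0.013], [-0.134, -0.003, -0.991]]
force: [-0.3, 1.2, 2.8]
gripper_width: 0.49
gripper_force: 60.0
```

>>> jog_arm(delta_pos=[[-2,0,-15],[-4,0,-30],[-5,0,-40],[-5,0,-40],[-5,0,-40],[0,0,0]], turn=[[0,0,0],[0,0,0],[0,0,0],[0,0,0],[0,0,0],[0,0,0]], grip=[255,255,255,255,255,255])

```text
clock: 9.0
position: [626.7, -204.6, 374.7]
orientation: [[-0.987, 0.079, 0.143], [0.077, 0.997, -0.017], [-0.144, -0.005, -0.99]]
force: [0.1, -1.5, -5.0]
gripper_width: 0.5
gripper_force: 60.0
```

```bash
python3 - <<'E'
from h import *
im=capture("wrist"); cv2.imwrite("pics/w3.png",im[:,:,::-1]); s=get_state(); print(s["force"],s["gripper_width"],s["position"])
bay=np.array([543.9,157.9]); R=down(74.1); rows([([*p,470],R) for p in (bay,)],step=46)
E
```

```text
[ 0.2364861   0.55693385 -7.61779127] 0.5000473119933753 [ 625.69056409 -204.23455016  371.16678021]
9
[[10.6, 39.4, -12.7], [11.6, 39.1, -12.6], [12.7, 38.8, -12.5], [13.7, 38.5, -12.3], [14.8, 38.2, -12.1], [15.8, 37.8, -11.9], [16.8, 37.5, -11.7], [17.8, 37.0, -11.5], [18.7, 36.6, -11.2]]
[[0.06, 0.89, 1.27], [0.06, 0.89, 1.27], [0.06, 0.89, 1.27], [0.06, 0.88, 1.26], [0.06, 0.89, 1.27], [0.06, 0.88, 1.26], [0.06, 0.89, 1.27], [0.07, 0.88, 1.26], [0.06, 0.89, 1.27]]
```

View pics/w3.png

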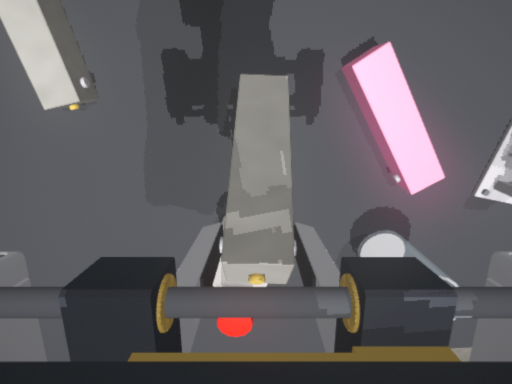

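Prism 1 is held by its pin, with the stud at (257,279) between the fingers. I'll lift more, start toward the carrier, and ease the grip over clear bench.

>>> jog_arm(delta_pos=[[-1,2,-30],[-1,2,-30],[-1,2,-30],[0,0,0],[0,0,0],[0,0,0],[0,0,0],[0,0,0],[0,0,0],[0,0,0],[0,0,0],[0,0,0]], turn=[[0,2.6,0],[0,2.7,0],[0,2.7,0],[0,0,0],[0,0,0],[0,0,0],[0,0,0],[0,0,0],[0,0,0],[0,0,0],[0,0,0],[0,0,0]], grip=[255,255,255,255,255,255,255,255,255,255,255,255], squeeze=14)

```text
clock: 10.25
position: [621.0, -197.2, 458.1]
orientation: [[-0.997, 0.078, -0.005], [0.078, 0.997, -0.002], [0.005, -0.003, -1.0]]
force: [-0.6, 0.7, -6.0]
gripper_width: 0.507
gripper_force: 14.0
```

```bash
python3 - <<'E'
from h import *
a=capture("wrist"); b=capture("scene"); cv2.imwrite("pics/w4.png",np.hstack([a,b[:, :]])[:,:,::-1][:, :, :][::1, ::1].repeat(1,0) if 0 else cv2.resize(np.hstack([a,b])[:,:,::-1],(800,300)))
s=get_state(); print(s["force"],s["gripper_width"],s["gripper_force"],s["position"])
bay=np.array([543.9,157.9]); R=down(74.1); rows([([*p,475],R) for p in (bay,)],step=44)
E
```

```text
[-0.39841906 -0.17027344 -5.66845765] 0.5069794200889348 13.999462723731995 [ 620.9889328  -197.21290947  458.14120835]
9
[[11.6, 38.7, -1.9], [12.5, 38.4, -1.9], [13.3, 38.1, -1.9], [14.2, 37.8, -1.9], [15.0, 37.5, -1.9], [15.8, 37.1, -1.9], [16.7, 36.8, -1.9], [17.5, 36.4, -1.9], [18.2, 36.0, -1.9]]
[[-0.02, -0.03, 1.27], [-0.02, -0.03, 1.27], [-0.02, -0.03, 1.27], [-0.02, -0.03, 1.27], [-0.02, -0.03, 1.27], [-0.02, -0.03, 1.27], [-0.02, -0.03, 1.27], [-0.03, -0.03, 1.26], [-0.02, -0.03, 1.27]]
```

View pics/w4.png

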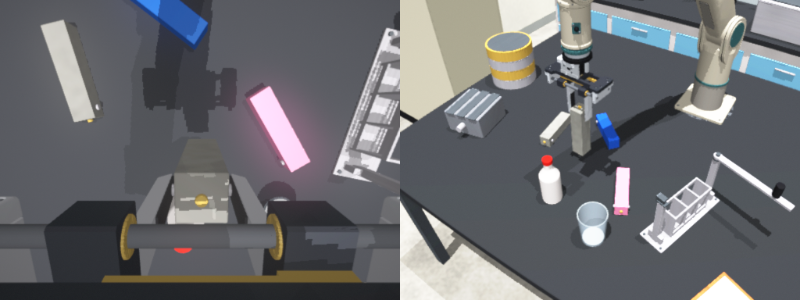

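Prism 1 now hangs plumb. The scene half of the picture shows it clear of everything. Now over bay 1.

>>> jog_arm(delta_pos=[[5,18,-1.5],[9,30,-1.5],[10,32,-1.5],[11,32,-1.5],[11.5,32,-1.5],[12,31.5,-1.5],[12.5,31,-1.5],[13,31,-1.5],[13.5,31,-1.5],[13.5,31,-1.5],[12,24,-1],[7,13,0]], turn=[[0,0,0.95],[0,0,0.95],[0,0,0.95],[0,0,0.95],[0,0,0.95],[0,0,0.95],[0,0,0.95],[0,0,0.95],[0,0,0.95],[0,0,0.95],[0,0,0.95],[0,0,0.95]], grip=[255,255,255,255,255,255,255,255,255,255,255,255])

```text
clock: 11.55
position: [548.0, 160.2, 474.1]
orientation: [[-0.963, 0.271, -0.005], [0.271, 0.963, -0.0], [0.005, -0.001, -1.0]]
force: [-0.3, 0.3, -6.5]
gripper_width: 0.509
gripper_force: 14.0
```

```bash
python3 - <<'E'
from h import *
bay=np.array([543.9,157.9]); R=down(74.1); rows([([*p,475],R) for p in (bay,)],step=35)
E
```

```text
1
[[3.3, -3.4, -0.9]]
[[-0.08, -0.28, 0.2]]
```

>>> jog_arm(delta_pos=[[2,-2,10],[1.3,-1.4,15],[0,0,5],[0,0,0],[0,0,0],[0,0,0]], turn=[[0,-0.1,0.2],[0,-0.2,0],[0,0,0],[0,0,0],[0,0,0],[0,0,0]], grip=[255,255,255,255,255,255])

```text
clock: 12.15
position: [545.1, 154.1, 444.2]
orientation: [[-0.961, 0.278, 0.001], [0.278, 0.961, -0.003], [-0.002, -0.003, -1.0]]
force: [0.5, 0.5, -5.9]
gripper_width: 0.504
gripper_force: 14.0
```

```bash
python3 - <<'E'
from h import *
b=capture("scene"); t=capture("top"); np.save("s5.npy",b); np.save("t5.npy",t)
s=get_state(); print(s["position"],s["orientation"].round(3).tolist())
A=cv2.resize(b[120:300,300:435,::-1],(450,600),interpolation=cv2.INTER_CUBIC); 
B=cv2.resize(t[130:270,100:200,::-1],(350,490),interpolation=cv2.INTER_CUBIC); B=np.vstack([B,np.zeros((110,350,3),np.uint8)])
cv2.imwrite("pics/s5.png",np.hstack([A,B]))
p=s["position"]; a=-.277; ex=np.array([np.cos(a),np.sin(a),0]); ey=np.array([-ex[1],ex[0],0]); c=np.array([p[0],p[1],0])
cs=calibration("scene"); P=[c+i*20*ex+j*20*ey+[0,0,p[2]-180-139] for i,j in ((-1,1),(1,1),(1,-1))]+[np.array([543.9,157.9,97])+i*24.5*ex+j*24.5*ey for i,j in ((-1,1),(1,1),(1,-1),(-1,-1))]
print(((proj(cs,P)-[300,120])*450/135).round(0).tolist())
E
```

```text
[544.95933937 154.26060129 444.17662758] [[-0.961, 0.277, 0.001], [0.277, 0.961, -0.003], [-0.002, -0.003, -1.0]]
[[315.0, 371.0], [279.0, 401.0], [231.0, 367.0], [321.0, 399.0], [277.0, 437.0], [220.0, 396.0], [264.0, 360.0]]
```

View pics/s5.png

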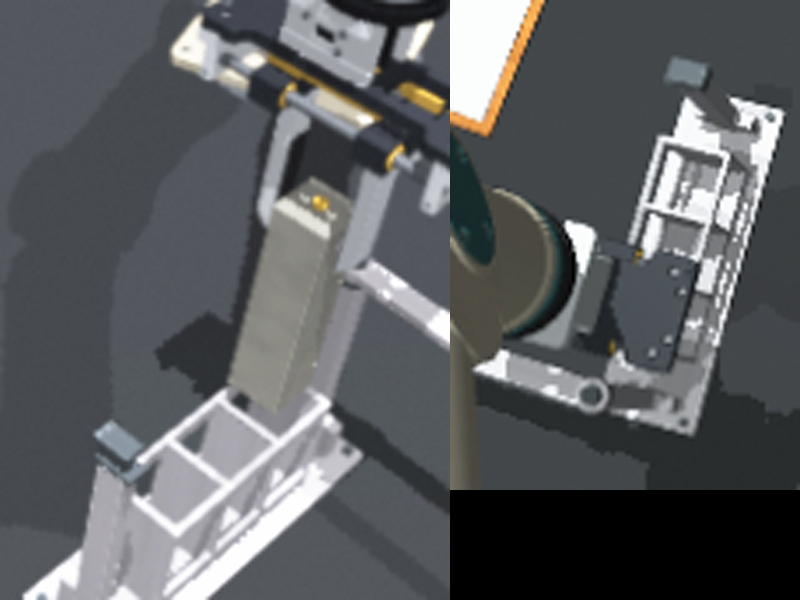

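The hanging prism is in view: foot corners at (231,385), (279,412) and (310,393), top corners at (272,207), (324,238) and (350,212). I'll fit its offset and lean from these.

```bash
cat >> h.py <<'E'
from scipy.optimize import least_squares
EX=np.array([np.cos(YC),np.sin(YC),0]); EY=np.array([-EX[1],EX[0],0]); EZ=np.array([0,0,1.])
def hangfit(c,px,p):
    """px: foot(1,-1),(1,1),(-1,1), top same; params: pin x,y,z offset (carrier axes) from grasp point, lean along ex, ey"""
    g=np.array([p[0],p[1],p[2]-180]); u=np.array(px)
    def f(v):
        R=Ro.from_rotvec(v[3]*EY-v[4]*EX).as_matrix()
        P=[g+v[0]*EX+v[1]*EY+v[2]*EZ+R@(20*i*EX+20*j*EY+h*EZ) for h in (-142,18) for i,j in ((1,-1),(1,1),(-1,1))]
        return (proj(c,P)-u).ravel()
    r=least_squares(f,[0,0,-3,0,0],x_scale=[1,1,1,.02,.02]); return r
E
python3 - <<'E'
from h import *
cs=calibration("scene"); u=np.array([(231,385),(279,412),(310,393),(272,207),(324,238),(350,212)])*135/450+[300,120]-.35
p=np.array([544.96,154.26,444.18]); r=hangfit(cs,u,p); v=r.x
print(v.round(3),r.fun.reshape(-1,2).round(1).tolist())
foot=p+v[0]*EX+v[1]*EY-142*np.array([0,0,0])+ -142*(v[3]*EX+v[4]*EY)
d=np.array([543.9,157.9,0])-foot; print("pin err", (np.array([543.9,157.9,0])-p)@EX-v[0],(np.array([543.9,157.9,0])-p)@EY-v[1],"foot err",d@EX,d@EY)
E
```

```text
[-8.0679e+01 -4.2194e+01 -9.2766e+01 -1.0800e-01 -8.7000e-02] [[0.7, 0.4], [-0.5, 0.5], [-0.4, -0.9], [0.0, 0.6], [-0.9, -0.9], [1.1, 0.3]]
pin err 78.66360611956641 45.40532944503062 foot err 63.36771294696794 33.00378772394498
```

```bash
sed -i 's|return (proj(c,P)-u).ravel()|return np.r_[(proj(c,P)-u).ravel(),v[0]/3,v[1]/2,(v[2]+4)/2,v[3]/.05,v[4]/.02]|; s|return r$|return r|' h.py
python3 - <<'E'
from h import *
cs=calibration("scene"); u=np.array([(231,385),(279,412),(310,393),(272,207),(324,238),(350,212)])*135/450+[300,120]-.35
p=np.array([544.96,154.26,444.18]); r=hangfit(cs,u,p); v=r.x
print(v.round(3),r.fun[:12].reshape(-1,2).round(1).tolist())
b=np.array([543.9,157.9,0]); e=b-p; foot=-142*v[3:5]
print("pin err",e@EX-v[0],e@EY-v[1],"foot err",e@EX-v[0]+142*v[3],e@EY-v[1]+142*v[4])
E
```

```text
[ 4.964e+00 -1.240e-01 -6.916e+00  4.000e-03 -2.100e-02] [[-0.8, -0.1], [-0.8, 1.7], [0.7, -1.9], [-1.2, -0.4], [-0.4, 0.3], [3.4, -1.1]]
pin err -6.978975547372677 3.335298364525819 foot err -6.431144950255965 0.40537959037473215
```

```bash
cat >> h.py <<'E'
def gold(im,lo,hi):
    h=cv2.cvtColor(im[lo[1]:hi[1],lo[0]:hi[0]],cv2.COLOR_RGB2HSV); m=((h[...,1]>130)&(h[...,0]>12)&(h[...,0]<32)&(h[...,2]>90)).astype(np.uint8)
    n,l,st,ce=cv2.connectedComponentsWithStats(m); i=1+np.argmax(st[1:,4]); return ce[i]+np.array(lo),st[i].tolist()
E
python3 - <<'E'
from h import *
s=get_state(); p=np.array(s["position"]); w=capture("wrist"); cw=calibration("wrist"); b=capture("scene"); cs=calibration("scene")
gw,a=gold(w,(210,225),(305,282)); gs,a2=gold(b,(385,170),(408,192)); print(gw,a,gs,a2)
P,e=tri(cw,gw,cs,gs); d=P-[p[0],p[1],p[2]-180]; print(p,P,e,"stud rel grasp ex,ey,z",d@EX,d@EY,d[2])
g=p-[0,0,180]
print(proj(cw,[g+z*EZ for z in (13,16,19)]),proj(cs,[g+z*EZ for z in (13,16,19)]))
cv2.imwrite("pics/w6.png",w[150:340,150:370,::-1].repeat(2,0).repeat(2,1))
E
```

```text
[257.41142857 256.45714286] [40, 24, 15, 15, 175] [395.61538462 180.61538462] [9, 9, 4, 4, 13]
[544.95933937 154.26060129 444.17662758] [545.73864512 153.70626484 276.1080137 ] 0.7550548192182258 stud rel grasp ex,ey,z 0.9011938328642463 -0.3200875330629956 11.931386123351501
[[258.6067835  255.56881478]
 [258.60550248 257.96201212]
 [258.60417269 260.44686989]] [[395.94484088 180.01466641]
 [396.25148761 178.89844062]
 [396.55927436 177.77727772]]
```

View pics/w6.png

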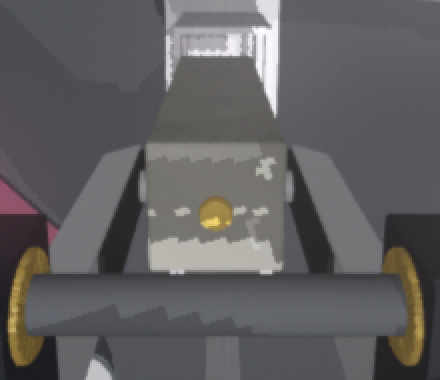

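The stud shows in both views. The pin sits 8.5 mm below the grasp point and about 1 mm off along the row, and the prism is plumb. Now the bay correction.

>>> jog_arm(delta_pos=[[2.9,3.5,0],[0,0,0],[0,0,0],[0,0,0]], turn=[[0,0,0],[0,0,0],[0,0,0],[0,0,0]], grip=[255,255,255,255])

```text
clock: 12.75
position: [542.9, 158.6, 443.6]
orientation: [[-0.961, 0.277, -0.0], [0.277, 0.961, -0.004], [-0.001, -0.004, -1.0]]
force: [0.3, 0.1, -4.9]
gripper_width: 0.511
gripper_force: 14.0
```

>>> jog_arm(delta_pos=[[0,0,10],[0,0,10],[0,0,10]], turn=[[0,0,0],[0,0,0],[0,0,0]], grip=[255,255,255])

```text
clock: 13.05
position: [542.5, 158.3, 412.3]
orientation: [[-0.961, 0.277, -0.002], [0.277, 0.961, -0.004], [0.0, -0.005, -1.0]]
force: [0.4, -0.8, -5.7]
gripper_width: 0.51
gripper_force: 14.0
```

The foot is inside the bay with no contact force, so I'll go on down.

>>> jog_arm(delta_pos=[[0,0,15],[0,0,15],[0,0,15],[0,0,15],[0,0,8],[0,0,3],[0,0,0]], turn=[[0,0,0],[0,0,0],[0,0,0],[0,0,0],[0,0,0],[0,0,0],[0,0,0]], grip=[255,255,255,255,255,255,255])

```text
clock: 13.75
position: [542.9, 158.2, 342.2]
orientation: [[-0.961, 0.277, -0.001], [0.277, 0.961, -0.004], [-0.0, -0.004, -1.0]]
force: [1.2, -0.6, -5.6]
gripper_width: 0.507
gripper_force: 14.0
```

>>> jog_arm(delta_pos=[[0,0,1.5],[0,0,1],[0,0,1],[0,0,0]], turn=[[0,0,0],[0,0,0],[0,0,0],[0,0,0]], grip=[255,255,255,255])

```text
clock: 14.15
position: [542.8, 158.2, 339.3]
orientation: [[-0.961, 0.277, -0.0], [0.277, 0.961, -0.004], [-0.001, -0.004, -1.0]]
force: [0.0, -0.4, -5.7]
gripper_width: 0.515
gripper_force: 14.0
```

>>> jog_arm(delta_pos=[[0,0,1],[0,0,1],[0,0,1],[0,0,1],[0,0,0]], turn=[[0,0,0],[0,0,0],[0,0,0],[0,0,0],[0,0,0]], grip=[255,255,255,255,255])

```text
clock: 14.65
position: [543.4, 157.9, 335.9]
orientation: [[-0.961, 0.277, 0.002], [0.277, 0.961, -0.004], [-0.003, -0.003, -1.0]]
force: [0.4, -1.2, 1.1]
gripper_width: 0.51
gripper_force: 14.0
```

It's seated, with the weight off the wrist. I'll release and rise.

>>> jog_arm(delta_pos=[[0,0,0],[0,0,0],[0,0,0],[0,0,0],[0,0,-20],[0,0,-45],[0,0,-45],[0,0,-45],[0,0,-20],[0,0,0]], turn=[[0,0,0],[0,0,0],[0,0,0],[0,0,0],[0,0,0],[0,0,0],[0,0,0],[0,0,0],[0,0,0],[0,0,0]], grip=[100,60,40,40,40,0,0,0,0,0])

```text
clock: 15.65
position: [543.4, 159.0, 513.6]
orientation: [[-0.961, 0.277, 0.006], [0.277, 0.961, -0.001], [-0.007, 0.0, -1.0]]
force: [0.0, 0.4, 0.2]
gripper_width: 0.997
gripper_force: 0.0
```

```bash
python3 - <<'E'
from h import *
im=capture("top"); ct=calibration("top"); b=capture("scene"); np.save("s7.npy",b)
cv2.imwrite("pics/s7.png",cv2.resize(np.hstack([b[120:320,260:460],im[100:300,200:400]])[:,:,::-1],(800,400),interpolation=cv2.INTER_CUBIC))
print(get_state()["gripper_width"])
for r,k in prisms(im,ct): print(np.round(r[0],1),np.round(r[1],1),r[2],k)
a=np.radians(6.9); g=np.array([486.8+62*np.cos(a),-415.2+62*np.sin(a),25.]); print(g)
R=down(96.9); rows([(g+[0,0,120+180],R)],step=46)
E
```

```text
1.0005559210279478
[109.5 453. ] [ 37.1 178.1] 2.4879202842712402 [ 61.92913386 378.20472441]
[ 486.8 -415.1] [158.4  40. ] 7.035202503204346 [366.57777778 236.22222222]
[ 548.3509552  -407.75151599   25.        ]
13
[[-12.5, -41.7, 14.4], [-11.2, -42.1, 14.4], [-9.9, -42.4, 14.3], [-8.6, -42.7, 14.3], [-7.3, -42.9, 14.3], [-5.9, -43.1, 14.3], [-4.6, -43.3, 14.3], [-3.2, -43.4, 14.3], [-1.9, -43.5, 14.3], [-0.6, -43.6, 14.2], [0.8, -43.6, 14.2], [2.1, -43.5, 14.2]]
[[-0.02, -0.0, -1.77], [-0.02, -0.0, -1.77], [-0.02, -0.0, -1.77], [-0.02, -0.0, -1.77], [-0.02, -0.0, -1.77], [-0.02, -0.0, -1.77], [-0.02, -0.0, -1.77], [-0.01, -0.0, -1.76], [-0.02, -0.01, -1.77], [-0.01, -0.0, -1.76], [-0.02, -0.01, -1.77], [-0.01, -0.0, -1.76]]
[[3.5, -43.5, 14.2]]
[[-0.02, -0.01, -1.77]]
```

View pics/s7.png

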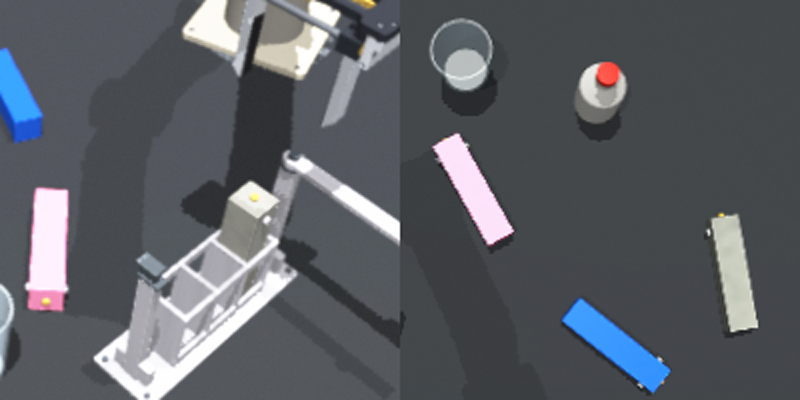

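Prism 1 stands in bay 1 (stud at (253,198)), and prism 2 has not moved. Next I fetch prism 2.

>>> jog_arm(delta_pos=[[-12.5,-41.7,8],[-11,-42,8],[-10,-42.4,14],[-8.6,-42.7,15],[-7.3,-43,15.5],[-6,-43,15.5],[-4.6,-43.3,15.5],[-3.2,-43.4,15.5],[-2,-43.5,15.5],[-0.6,-43.6,15.5],[0.8,-43.6,15.5],[2,-43.5,15.5]], turn=[[0,0,-1.77],[0,0,-1.77],[0,0,-1.77],[0,0,-1.77],[0,0,-1.77],[0,0,-1.77],[0,0,-1.77],[0,0,-1.77],[0,0,-1.77],[0,0,-1.77],[0,0,-1.77],[0,0,-1.77]], grip=[0,0,0,0,0,0,0,0,0,0,0,0], squeeze=60)

```text
clock: 16.95
position: [547.5, -365.5, 339.9]
orientation: [[-0.996, -0.091, -0.004], [-0.091, 0.996, -0.001], [0.004, -0.001, -1.0]]
force: [0.8, 0.2, 1.0]
gripper_width: 0.998
gripper_force: 0.0
```

>>> jog_arm(delta_pos=[[3.5,-43.5,15],[0,0,0],[0,0,0],[0,0,0]], turn=[[0,0,-1.77],[0,0,0],[0,0,0],[0,0,0]], grip=[0,0,0,0])

```text
clock: 17.35
position: [549.2, -406.1, 327.1]
orientation: [[-0.993, -0.122, -0.002], [-0.122, 0.993, -0.001], [0.002, -0.001, -1.0]]
force: [-0.2, 0.4, -0.4]
gripper_width: 0.999
gripper_force: 0.0
```

```bash
python3 - <<'E'
from h import *
im=capture("wrist"); c=calibration("wrist"); cv2.imwrite("pics/w8.png",im[:,:,::-1])
a=np.radians(6.9); ax=np.array([np.cos(a),np.sin(a),0]); n=np.array([-ax[1],ax[0],0]); C=np.array([486.8,-415.1,20])
print(proj(c,[C+62*ax+24*n,C+62*ax-24*n,C+80*ax+20*n+[0,0,20],C+80*ax-20*n+[0,0,20],C-80*ax+20*n+[0,0,20]]).round(0).tolist(),get_state()["position"])
R=down(96.9); g=np.array([548.4,-407.7,22.5]); rows([(g+[0,0,180],R)])
E
```

```text
[[280.0, 196.0], [234.0, 196.0], [277.0, 218.0], [237.0, 218.0], [281.0, 39.0]] [ 549.52309088 -405.8647608   327.84513891]
4
[[0.3, -0.4, 31.3], [0.3, -0.4, 31.3], [0.3, -0.4, 31.4], [0.4, -0.3, 31.3]]
[[-0.03, -0.01, 0.04], [-0.02, -0.01, 0.04], [-0.03, -0.02, 0.04], [-0.02, -0.01, 0.04]]
```

View pics/w8.png

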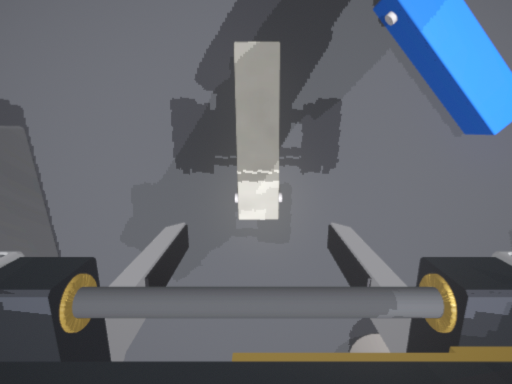

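Pin ends are at (236,198) and (281,198), centred between the fingers. Descending.

>>> jog_arm(delta_pos=[[0,0,31.3],[0.3,0,31.3],[0,0,31.3],[0,0,31.3],[0,0,0],[0,0,0],[0,0,0],[0,0,0],[0,0,0],[0,0,0],[0,0,0],[0,0,0]], turn=[[0,0,0],[0,0,0],[0,0,0],[0,0,0],[0,0,0],[0,0,0],[0,0,0],[0,0,0],[0,0,0],[0,0,0],[0,0,0],[0,0,0]], grip=[0,0,0,0,0,60,110,140,255,255,255,255], squeeze=60)

```text
clock: 18.6
position: [548.7, -407.7, 203.3]
orientation: [[-0.993, -0.121, -0.001], [-0.121, 0.993, -0.002], [0.001, -0.002, -1.0]]
force: [-0.1, 1.7, 3.1]
gripper_width: 0.498
gripper_force: 60.0
```

>>> jog_arm(delta_pos=[[0,0,0],[0,0,0],[0,0,-10],[0,0,-20],[0,0,-30],[0,0,-40],[0,0,-40],[0,0,-40],[0,0,-40],[0,0,-30],[0,0,0]], turn=[[0,0,0],[0,0,0],[0,0,0],[0,0,0],[0,0,0],[0,0,0],[0,0,0],[0,0,0],[0,0,0],[0,0,0],[0,0,0]], grip=[255,255,255,255,255,255,255,255,255,255,255])

```text
clock: 19.7
position: [548.8, -409.0, 457.7]
orientation: [[-0.993, -0.119, 0.006], [-0.119, 0.993, -0.01], [-0.005, -0.011, -1.0]]
force: [1.0, -0.7, -5.3]
gripper_width: 0.498
gripper_force: 60.0
```

Now I ease the grip to let it swing down.

>>> jog_arm(delta_pos=[[0,0,0],[0,0,0],[0,0,0],[0,0,0],[0,0,0],[0,0,0],[0,0,0],[0,0,0],[0,0,0],[0,0,0]], turn=[[0,0,0],[0,0,0],[0,0,0],[0,0,0],[0,0,0],[0,0,0],[0,0,0],[0,0,0],[0,0,0],[0,0,0]], grip=[255,255,255,255,255,255,255,255,255,255], squeeze=15)

```text
clock: 20.7
position: [548.6, -407.5, 453.2]
orientation: [[-0.993, -0.121, -0.0], [-0.121, 0.993, -0.004], [0.001, -0.004, -1.0]]
force: [0.3, -0.2, -5.4]
gripper_width: 0.511
gripper_force: 15.0
```

```bash
python3 - <<'E'
from h import *
w=capture("wrist"); s=get_state(); print(s["position"],s["force"],gold(w,(210,225),(305,282)))
im=capture("top")
print([ (np.round(r[0]),np.round(r[1])) for r,k in prisms(im,calibration("top"))])
rows([([645.8,128.9,475],down(74.1))],step=40)
E
```

```text
Traceback (most recent call last):
  File "h.py", line 60, in gold
    n,l,st,ce=cv2.connectedComponentsWithStats(m); i=1+np.argmax(st[1:,4]); return ce[i]+np.array(lo),st[i].tolist()
                                                       ~~~~~~~~~^^^^^^^^^^
ValueError: attempt to get argmax of an empty sequence
```

```bash
python3 - <<'E'
from h import *
w=capture("wrist"); np.save("w9.npy",w); b=capture("scene"); np.save("s9.npy",b); s=get_state(); p=np.array(s["position"]); cw,cs=calibration("wrist"),calibration("scene")
h=cv2.cvtColor(w[200:300,190:330],cv2.COLOR_RGB2HSV); m=((h[...,1]>90)&(h[...,0]>10)&(h[...,0]<35)&(h[...,2]>30)).astype(np.uint8)
n,l,st,ce=cv2.connectedComponentsWithStats(m)
print([(st[i].tolist(),(ce[i]+[190,200]).round(1).tolist()) for i in range(1,n) if st[i,4]>15])
g=p-[0,0,180]; print("pred stud", proj(cw,[g+12*EZ,g+17*EZ]).round(0).tolist(), proj(cs,[g+12*EZ,g-8*EZ,g-150*EZ]).round(0).tolist())
for v in range(225,275,5): print(v,w[v,258].tolist(),w[v,245].tolist())
h=cv2.cvtColor(b,cv2.COLOR_RGB2HSV); m=((h[...,1]>12)&(h[...,1]<70)&(h[...,0]>15)&(h[...,0]<50)&(h[...,2]>60)).astype(np.uint8)
c0=proj(cs,[g-80*EZ])[0].astype(int); 
n,l,st,ce=cv2.connectedComponentsWithStats(cv2.morphologyEx(m,cv2.MORPH_OPEN,np.ones((3,3),np.uint8)))
print(c0,[(st[i].tolist(),ce[i].round(0).tolist()) for i in range(1,n) if st[i,4]>200 and np.hypot(*(ce[i]-c0))<90])
E
```

```text
[([59, 52, 17, 17, 213], [257.3, 260.1])]
pred stud [[260.0, 255.0], [260.0, 259.0]] [[177.0, 97.0], [178.0, 103.0], [184.0, 148.0]]
225 [150, 148, 142] [152, 151, 145]
230 [158, 157, 150] [159, 157, 150]
235 [160, 157, 151] [161, 158, 153]
240 [161, 158, 152] [160, 158, 151]
245 [162, 159, 153] [160, 159, 152]
250 [160, 157, 148] [162, 160, 155]
255 [212, 186, 108] [177, 176, 169]
260 [255, 255, 170] [160, 158, 152]
265 [202, 177, 103] [160, 158, 152]
270 [186, 183, 175] [229, 228, 222]
[180 127] []
```

The stud is at (257,260), so prism 2 hangs plumb with its pin about 4 mm below the grasp point. I'll carry it to bay 3.

```bash
python3 - <<'E'
from h import *
rows([([645.8,128.9,475],down(74.1))],step=36)
E
```

```text
16
[[-10.1, 32.5, -1.5], [-9.3, 32.8, -1.5], [-8.4, 33.0, -1.5], [-7.6, 33.2, -1.5], [-6.8, 33.4, -1.5], [-5.9, 33.5, -1.5], [-5.1, 33.7, -1.4], [-4.3, 33.8, -1.4], [-3.4, 33.9, -1.4], [-2.6, 34.0, -1.4], [-1.7, 34.0, -1.4], [-0.9, 34.1, -1.4]]
[[-0.01, -0.0, 1.43], [-0.01, 0.0, 1.43], [-0.01, 0.0, 1.43], [-0.01, 0.0, 1.43], [-0.02, 0.0, 1.43], [-0.01, 0.0, 1.42], [-0.02, 0.0, 1.43], [-0.01, 0.0, 1.42], [-0.02, 0.0, 1.43], [-0.01, 0.0, 1.42], [-0.02, 0.0, 1.43], [-0.01, 0.0, 1.42]]
[[-0.0, 34.1, -1.4], [0.8, 34.0, -1.4], [1.6, 34.0, -1.4], [2.5, 34.0, -1.5]]
[[-0.02, 0.0, 1.43], [-0.01, 0.0, 1.42], [-0.02, 0.0, 1.43], [-0.01, 0.0, 1.42]]
```

>>> jog_arm(delta_pos=[[-6,20,-2.5],[-14,45,-2.5],[-8.4,33,-2.5],[-7.6,33.2,-2.5],[-6.8,33.4,-2.5],[-6,33.5,-2.5],[-5,33.7,-2.5],[-4.3,33.8,-2.5],[-3.4,34,-1],[-2.6,34,-1],[-1.7,34,-1],[-0.9,34,0]], turn=[[0,0,1.43],[0,0,1.43],[0,0,1.43],[0,0,1.43],[0,0,1.43],[0,0,1.43],[0,0,1.43],[0,0,1.43],[0,0,1.43],[0,0,1.43],[0,0,1.43],[0,0,1.43]], grip=[255,255,255,255,255,255,255,255,255,255,255,255])

```text
clock: 22.05
position: [622.7, -4.0, 475.0]
orientation: [[-0.984, 0.179, 0.001], [0.179, 0.984, -0.004], [-0.001, -0.004, -1.0]]
force: [0.3, -0.5, -6.6]
gripper_width: 0.507
gripper_force: 15.0
```

>>> jog_arm(delta_pos=[[0,34,0],[0.8,34,0],[1.6,34,0],[1.5,22,0],[1,12,0],[0,0,0],[0,0,0],[0,0,0],[0,0,0],[0,0,0]], turn=[[0,0,1.43],[0,0,1.43],[0,0,1.43],[0,0,1.43],[0,0,0],[0,0,0],[0,0,0],[0,0,0],[0,0,0],[0,0,0]], grip=[255,255,255,255,255,255,255,255,255,255])

```text
clock: 23.05
position: [647.3, 127.2, 474.2]
orientation: [[-0.961, 0.276, -0.0], [0.276, 0.961, -0.004], [-0.001, -0.004, -1.0]]
force: [0.1, -0.4, -6.0]
gripper_width: 0.512
gripper_force: 15.0
```

```bash
python3 - <<'E'
from h import *
s=get_state(); p=np.array(s["position"]); w=capture("wrist"); cw=calibration("wrist"); b=capture("scene"); cs=calibration("scene"); np.save("s10.npy",b)
h=cv2.cvtColor(w[200:300,190:330],cv2.COLOR_RGB2HSV); m=((h[...,1]>90)&(h[...,0]>10)&(h[...,0]<35)&(h[...,2]>30)).astype(np.uint8)
n,l,st,ce=cv2.connectedComponentsWithStats(m); i=1+np.argmax(st[1:,4]); gw=ce[i]+[190,200]
g=p-[0,0,180]; q=proj(cs,[g+15*EZ])[0].astype(int)
gs,a2=gold(b,tuple(q-10),tuple(q+12)); P,e=tri(cw,gw,cs,gs); d=P-g
print(p,s["force"],st[i],gw,q,gs,a2,"tri",P,e,"rel",d@EX,d@EY,d[2])
rows([([645.8,128.9,p[2]],down(74.1))])
E
```

```text
[647.26166812 127.19590451 474.15302616] [ 0.09106155 -0.4447718  -5.95581818] [ 60  52  17  18 229] [257.88646288 260.72925764] [366 193] [365.78571429 194.64285714] [8, 10, 5, 4, 14] tri [649.80217233 126.62076178 307.73777637] 0.8075549964602806 rel 2.6009456336305012 0.1415364560842135 13.584750208165303
1
[[1.7, 0.7, -0.0]]
[[-0.22, 0.05, -0.1]]
```

>>> jog_arm(delta_pos=[[3.8,1.1,10],[0,0,15],[0,0,8],[0,0,0],[0,0,0],[0,0,0]], turn=[[0,0,0],[0,0,0],[0,0,0],[0,0,0],[0,0,0],[0,0,0]], grip=[255,255,255,255,255,255])

```text
clock: 23.75
position: [644.2, 130.4, 441.7]
orientation: [[-0.961, 0.275, 0.001], [0.275, 0.961, -0.004], [-0.002, -0.003, -1.0]]
force: [0.8, 0.3, -6.6]
gripper_width: 0.507
gripper_force: 15.0
```

>>> jog_arm(delta_pos=[[0,0,8],[0,0,8],[0,0,8],[0,0,0]], turn=[[0,0,0],[0,0,0],[0,0,0],[0,0,0]], grip=[255,255,255,255])

```text
clock: 24.15
position: [644.2, 130.8, 419.6]
orientation: [[-0.962, 0.275, 0.003], [0.275, 0.962, -0.002], [-0.004, -0.001, -1.0]]
force: [-1.8, 0.6, 7.5]
gripper_width: 0.51
gripper_force: 15.0
```

The foot has touched a wall top. I'll back off and look.

>>> jog_arm(delta_pos=[[0,0,-10],[0,0,-10],[0,0,0],[0,0,0],[0,0,0],[0,0,0]], turn=[[0,0,0],[0,0,0],[0,0,0],[0,0,0],[0,0,0],[0,0,0]], grip=[255,255,255,255,255,255])

```text
clock: 24.75
position: [643.7, 130.3, 436.3]
orientation: [[-0.961, 0.275, -0.002], [0.275, 0.961, -0.004], [0.0, -0.004, -1.0]]
force: [0.0, 1.1, -6.7]
gripper_width: 0.508
gripper_force: 15.0
```

```bash
python3 - <<'E'
from h import *
s=get_state(); p=np.array(s["position"]); w=capture("wrist"); cw=calibration("wrist"); b=capture("scene"); cs=calibration("scene"); np.save("s11.npy",b); np.save("w11.npy",w)
h=cv2.cvtColor(w[200:300,190:330],cv2.COLOR_RGB2HSV); m=((h[...,1]>90)&(h[...,0]>10)&(h[...,0]<35)&(h[...,2]>30)).astype(np.uint8)
n,l,st,ce=cv2.connectedComponentsWithStats(m); i=1+np.argmax(st[1:,4]); gw=ce[i]+[190,200]
g=p-[0,0,180]; q=proj(cs,[g+15*EZ])[0].astype(int)
gs,a2=gold(b,tuple(q-10),tuple(q+12)); P,e=tri(cw,gw,cs,gs); d=P-g
print(p,s["force"],gw,gs,"rel",d@EX,d@EY,d[2],e)
A=cv2.resize(b[170:290,310:420,::-1],(550,600),interpolation=cv2.INTER_CUBIC)
B=cv2.resize(w[120:300,190:340,::-1],(250,300),interpolation=cv2.INTER_CUBIC); B2=np.zeros((300,250,3),np.uint8)
cv2.imwrite("pics/s11.png",np.hstack([A,np.vstack([B,B2])]))
pc=np.array([P[0],P[1],P[2]-20.5]); pts=[pc+20*i*EX+20*j*EY+h*EZ for h in (-142,18) for i,j in ((1,-1),(1,1),(-1,1))]+[np.array([645.8,128.9,97])+i*24.5*EX+j*24.5*EY for i,j in ((-1,1),(1,1),(1,-1),(-1,-1))]
print(((proj(cs,pts)-[310,170]+.5)*5).round(0).tolist())
E
```

```text
[643.73603997 130.3062682  436.26387308] [ 0.04845549  1.07531228 -6.67374298] [258.14919355 257.13709677] [366.5 206. ] rel -1.5795289189708255 0.022357926789126775 17.820035608354885 0.9580039995802074
[[154.0, 448.0], [227.0, 504.0], [287.0, 453.0], [208.0, 184.0], [291.0, 241.0], [357.0, 189.0], [288.0, 478.0], [215.0, 541.0], [128.0, 472.0], [201.0, 412.0]]
```

View pics/s11.png

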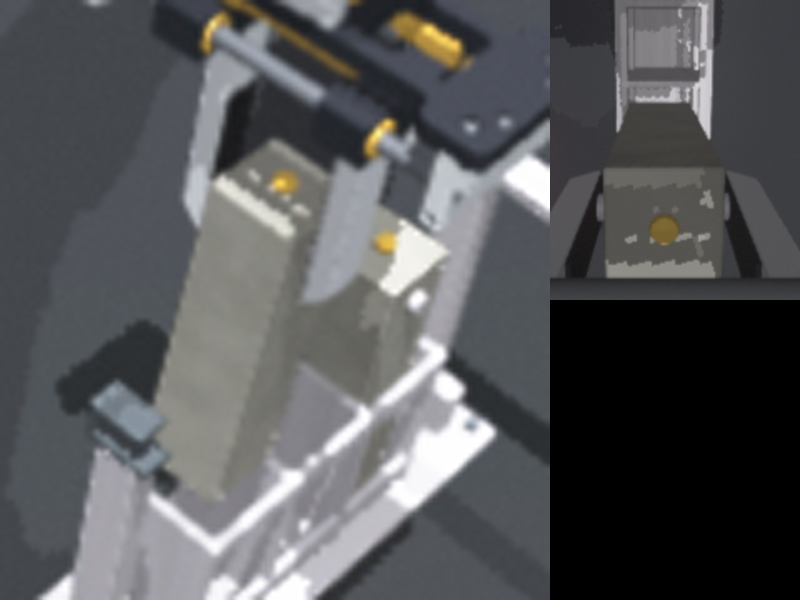

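The last view shows the foot's near corner at (222,500) and the bay's inner near corner at (215,541). The foot sits about 3 mm too far toward bay 2, so I'll shift that way and retry gently.

>>> jog_arm(delta_pos=[[-3.2,0.5,0],[0,0,0],[0,0,5],[0,0,4],[0,0,0],[0,0,0],[0,0,0]], turn=[[0,0,0],[0,0,0],[0,0,0],[0,0,0],[0,0,0],[0,0,0],[0,0,0]], grip=[255,255,255,255,255,255,255])

```text
clock: 25.55
position: [647.1, 130.0, 428.1]
orientation: [[-0.961, 0.275, 0.0], [0.275, 0.961, -0.004], [-0.001, -0.004, -1.0]]
force: [-0.5, 0.4, -6.4]
gripper_width: 0.505
gripper_force: 15.0
```

>>> jog_arm(delta_pos=[[0,0,4],[0,0,4],[0,0,3],[0,0,0]], turn=[[0,0,0],[0,0,0],[0,0,0],[0,0,0]], grip=[255,255,255,255])

```text
clock: 25.95
position: [647.5, 129.7, 420.1]
orientation: [[-0.961, 0.275, 0.004], [0.275, 0.961, -0.003], [-0.004, -0.002, -1.0]]
force: [-2.9, -1.3, 8.6]
gripper_width: 0.506
gripper_force: 15.0
```

```bash
cat >> h.py <<'E'
def stud():
    s=get_state(); p=np.array(s["position"]); w=capture("wrist"); cw=calibration("wrist"); b=capture("scene"); cs=calibration("scene")
    h=cv2.cvtColor(w[200:300,190:330],cv2.COLOR_RGB2HSV); m=((h[...,1]>90)&(h[...,0]>10)&(h[...,0]<35)&(h[...,2]>30)).astype(np.uint8)
    n,l,st,ce=cv2.connectedComponentsWithStats(m); i=1+np.argmax(st[1:,4]); gw=ce[i]+[190,200]
    g=p-[0,0,180]; q=proj(cs,[g+15*EZ])[0].astype(int)
    gs,a2=gold(b,tuple(q-9),tuple(q+10)); P,e=tri(cw,gw,cs,gs); d=P-g; d0=P-[645.8,128.9,0]
    print("p",p.round(1),"F",s["force"].round(1),"T",s["ft_torque"].round(2),"stud rel grasp",round(d@EX,1),round(d@EY,1),round(d[2],1),"rel bay3",round(d0@EX,1),round(d0@EY,1),"res",round(e,1),gw.round(1),gs.round(1))
    return w,b,s
E
python3 - <<'E'
from h import *
w,b,s=stud(); t=np.array(s["ft_torque"]); print("T ex,ey",t@EX,t@EY)
np.save("w12.npy",w); np.save("s12.npy",b)
E
```

```text
p [647.5 129.7 420.1] F [-2.9 -1.3  8.6] T [-0.31  0.81  0.06] stud rel grasp -0.9 0.5 17.7 rel bay3 0.6 1.8 res 1.4 [258.2 257.4] [364.1 213.5]
T ex,ey -0.5187012412102927 0.6958514398281215
```

>>> jog_arm(delta_pos=[[0,0,-8],[0,0,-4],[0,0,0],[0,0,0],[0,0,0]], turn=[[0,0,0],[0,0,0],[0,0,0],[0,0,0],[0,0,0]], grip=[255,255,255,255,255])

```text
clock: 26.55
position: [646.9, 129.9, 428.3]
orientation: [[-0.961, 0.275, -0.002], [0.275, 0.961, -0.004], [0.0, -0.004, -1.0]]
force: [-0.1, 0.6, -6.7]
gripper_width: 0.508
gripper_force: 15.0
```

```bash
python3 - <<'E'
from h import *
w,b,s=stud(); t=np.array(s["ft_torque"]); print("T ex,ey",t@EX,t@EY)
np.save("w13.npy",w); np.save("s13.npy",b)
# beige mask of the hanging prism in the scene: straight edges by row
h=cv2.cvtColor(b,cv2.COLOR_RGB2HSV); m=((h[...,1]>14)&(h[...,1]<80)&(h[...,0]>15)&(h[...,0]<45)&(h[...,2]>70))
for r in range(216,280,4):
    x=np.where(m[r,325:385])[0]+325; print(r,x.min() if len(x) else None,x.max() if len(x) else None,end=' | ')
E
```

```text
p [646.9 129.9 428.3] F [-0.1  0.6 -6.7] T [-0.02  0.   -0.02] stud rel grasp -1.7 0.0 18.1 rel bay3 -0.9 1.3 res 1.0 [258.2 257.2] [365.1 209.8]
T ex,ey -0.024666833189683598 -0.0025531904553546085
216 352 364 | 220 351 384 | 224 348 367 | 228 350 384 | 232 353 384 | 236 347 382 | 240 346 378 | 244 342 382 | 248 341 365 | 252 351 361 | 256 347 359 | 260 347 361 | 264 343 358 | 268 348 355 | 272 None None | 276 None None |
```

The contact moment puts the touch on the +y wall, with the row direction centred. I'll shift 3.5 mm toward −y and retry.

>>> jog_arm(delta_pos=[[-0.3,-3.5,0],[0,0,0],[0,0,4],[0,0,4],[0,0,3],[0,0,0]], turn=[[0,0,0],[0,0,0],[0,0,0],[0,0,0],[0,0,0],[0,0,0]], grip=[255,255,255,255,255,255])

```text
clock: 27.25
position: [646.5, 126.5, 420.1]
orientation: [[-0.961, 0.275, 0.002], [0.275, 0.961, -0.003], [-0.003, -0.002, -1.0]]
force: [-2.8, -1.0, 4.9]
gripper_width: 0.506
gripper_force: 15.0
```

```bash
python3 - <<'E'
from h import *
w,b,s=stud(); t=np.array(s["ft_torque"]); f=np.array(s["force"]); print("T ex,ey",t@EX,t@EY,"F ex,ey",f@EX,f@EY)
E
```

```text
p [646.5 126.5 420.1] F [-2.8 -1.   4.9] T [-0.08  0.64 -0.19] stud rel grasp -1.1 0.2 17.9 rel bay3 0.3 -1.9 res 0.6 [258.2 257.4] [362.5 212.2]
T ex,ey -0.25045949671621137 0.590374140976929 F ex,ey -2.4510813571827237 -1.6850970756596104
```

Re-reading the forces: the prism pivots freely on its pin, so the steady −x push along the row means the foot's +x edge (catch side) is the one touching. I'll lift, shift 3.2 mm toward the hinge, recentre y, and retry.

>>> jog_arm(delta_pos=[[0,0,-8],[3.2,1.8,-2],[0,0,0],[0,0,0],[0,0,4],[0,0,4],[0,0,3],[0,0,0]], turn=[[0,0,0],[0,0,0],[0,0,0],[0,0,0],[0,0,0],[0,0,0],[0,0,0],[0,0,0]], grip=[255,255,255,255,255,255,255,255])

```text
clock: 28.15
position: [643.6, 128.9, 416.0]
orientation: [[-0.961, 0.275, -0.002], [0.275, 0.961, -0.004], [0.001, -0.005, -1.0]]
force: [-0.2, -1.0, -5.6]
gripper_width: 0.505
gripper_force: 15.0
```

```bash
python3 - <<'E'
from h import *
w,b,s=stud(); t=np.array(s["ft_torque"]); f=np.array(s["force"]); print("T ex,ey",t@EX,t@EY,"F ex,ey",f@EX,f@EY)
E
```

```text
p [643.6 128.9 416. ] F [-0.2 -1.  -5.6] T [-0.02 -0.   -0.06] stud rel grasp -1.7 0.3 18.4 rel bay3 -3.8 -0.3 res 1.4 [258.2 257.3] [364.4 213. ]
T ex,ey -0.014737174049880253 -0.007731472890532834 F ex,ey 0.04108634111915624 -0.98080277099998
```

It's in: the foot is at 91 mm, below the wall tops, with no contact. Continuing down.

>>> jog_arm(delta_pos=[[0,0,6],[0,0,8],[0,0,8],[0,0,8],[0,0,0]], turn=[[0,0,0],[0,0,0],[0,0,0],[0,0,0],[0,0,0]], grip=[255,255,255,255,255])

```text
clock: 28.75
position: [643.3, 128.8, 385.1]
orientation: [[-0.961, 0.275, -0.004], [0.275, 0.961, -0.005], [0.002, -0.005, -1.0]]
force: [-0.3, 0.2, -6.6]
gripper_width: 0.506
gripper_force: 15.0
```

>>> jog_arm(delta_pos=[[0,0,10],[0,0,10],[0,0,10],[0,0,10],[0,0,8],[0,0,0]], turn=[[0,0,0],[0,0,0],[0,0,0],[0,0,0],[0,0,0],[0,0,0]], grip=[255,255,255,255,255,255])

```text
clock: 29.35
position: [643.3, 128.7, 337.3]
orientation: [[-0.961, 0.275, -0.003], [0.275, 0.961, -0.004], [0.002, -0.005, -1.0]]
force: [-0.5, -0.2, -6.5]
gripper_width: 0.506
gripper_force: 15.0
```

>>> jog_arm(delta_pos=[[0,0,2],[0,0,1.5],[0,0,1],[0,0,1],[0,0,0.5],[0,0,0]], turn=[[0,0,0],[0,0,0],[0,0,0],[0,0,0],[0,0,0],[0,0,0]], grip=[255,255,255,255,255,255])

```text
clock: 29.95
position: [643.8, 128.7, 333.0]
orientation: [[-0.961, 0.275, -0.0], [0.275, 0.961, -0.004], [-0.001, -0.004, -1.0]]
force: [0.9, -1.2, -7.1]
gripper_width: 0.509
gripper_force: 15.0
```

>>> jog_arm(delta_pos=[[0,0,1],[0,0,1],[0,0,0]], turn=[[0,0,0],[0,0,0],[0,0,0]], grip=[255,255,255])

```text
clock: 30.25
position: [643.9, 128.7, 331.2]
orientation: [[-0.961, 0.275, 0.0], [0.275, 0.961, -0.004], [-0.001, -0.004, -1.0]]
force: [-0.2, -0.6, -5.3]
gripper_width: 0.512
gripper_force: 15.0
```

>>> jog_arm(delta_pos=[[0,0,1],[0,0,1],[0,0,0]], turn=[[0,0,0],[0,0,0],[0,0,0]], grip=[255,255,255])

```text
clock: 30.55
position: [644.8, 128.3, 330.7]
orientation: [[-0.961, 0.275, 0.003], [0.275, 0.961, -0.004], [-0.004, -0.003, -1.0]]
force: [0.8, -2.3, 5.0]
gripper_width: 0.505
gripper_force: 15.0
```

>>> jog_arm(delta_pos=[[0,0,0.5],[0,0,0.5],[0,0,0]], turn=[[0,0,0],[0,0,0],[0,0,0]], grip=[255,255,255])

```text
clock: 30.85
position: [645.2, 128.0, 330.6]
orientation: [[-0.961, 0.275, 0.005], [0.275, 0.961, -0.004], [-0.006, -0.002, -1.0]]
force: [0.1, -2.5, 9.2]
gripper_width: 0.503
gripper_force: 15.0
```

Seated on the floor. I'll release and rise, then move toward the knob.

>>> jog_arm(delta_pos=[[0,0,-1.5],[0,0,0],[0,0,0],[0,0,0],[0,0,0],[0,0,-20],[0,0,-45],[0,0,-45],[0,0,-30],[0,0,0],[0,0,0]], turn=[[0,0,0],[0,0,0],[0,0,0],[0,0,0],[0,0,0],[0,0,0],[0,0,0],[0,0,0],[0,0,0],[0,0,0],[0,0,0]], grip=[255,100,60,40,40,40,0,0,0,0,0])

```text
clock: 31.95
position: [643.6, 129.4, 469.7]
orientation: [[-0.962, 0.275, 0.0], [0.275, 0.962, -0.003], [-0.001, -0.003, -1.0]]
force: [-0.2, 0.2, -1.1]
gripper_width: 1.0
gripper_force: 0.0
```

```bash
python3 - <<'E'
from h import *
s=get_state(); p=np.array(s["position"]); print(p,s["gripper_width"])
R=np.array([[-.939,.345,0],[.345,.939,0],[0,0,-1.]])
rows([([537.8,357,472],None),([537.8,357,392],None)],step=46)
E
```

```text
[643.64030202 129.39721304 469.71027183] 0.999703309139675
8
[[27.4, 31.6, -0.5], [27.4, 31.6, -0.5], [27.4, 31.6, -0.5], [27.4, 31.7, -0.5], [27.3, 31.6, -0.5], [27.4, 31.7, -0.6], [0.0, 0.1, 40.0], [0.1, 0.1, 40.0]]
[[0.0, 0.0, 0.0], [0.0, 0.0, 0.0], [0.0, 0.0, 0.0], [0.0, 0.0, 0.0], [0.0, 0.0, 0.0], [0.0, 0.0, 0.0], [0.0, 0.0, 0.0], [0.0, 0.0, 0.0]]
```

>>> jog_arm(delta_pos=[[27.4,31.6,0],[27.4,31.6,0],[27.4,31.6,0],[27.4,31.6,0],[27.4,31.6,0],[27.4,31.6,0],[0,0,0],[0,0,0],[0,0,0]], turn=[[0,0,0],[0,0,0],[0,0,0],[0,0,0],[0,0,0],[0,0,0],[0,0,0],[0,0,0],[0,0,0]], grip=[0,0,0,0,0,0,0,0,0], squeeze=15)

```text
clock: 32.85
position: [538.4, 355.4, 467.3]
orientation: [[-0.961, 0.276, -0.002], [0.276, 0.961, -0.006], [-0.0, -0.007, -1.0]]
force: [-0.1, -0.7, -0.7]
gripper_width: 1.001
gripper_force: 0.0
```

```bash
python3 - <<'E'
from h import *
im=capture("top"); cs,ct=calibration("scene"),calibration("top"); b=capture("scene"); np.save("s14.npy",b)
# studs of standing prisms in the scene; expected stud pixels at z 169
for n,c in (("bay1",(543.9,157.9)),("bay3",(645.8,128.9))):
    q=proj(cs,[[*c,169]])[0]; 
    try:
        g,a=gold(b,tuple((q-12).astype(int)),tuple((q+13).astype(int))); d=onz(cs,[g],169)[0][:2]-c; print(n,q.round(1),g.round(1),a[4],"offset ex,ey",d@EX[:2],d@EY[:2])
    except Exception as e: print(n,"no stud",e)
# knob in the wrist picture
w=capture("wrist"); cw=calibration("wrist"); np.save("w14.npy",w)
print(get_state()["position"],proj(cw,[[537.8,357,226]]).round(0))
sub=w[150:260,190:330].max(2); n,l,st,ce=cv2.connectedComponentsWithStats((sub<30).astype(np.uint8))
print([(st[i].tolist(),(ce[i]+[190,150]).round(0).tolist()) for i in range(1,n) if st[i,4]>60])
rows([([537.8,357,392],None)])
E
```

```text
bay1 no stud attempt to get argmax of an empty sequence
bay3 [356.2 242.8] [353. 244.] 1 offset ex,ey 7.32366134531051 -2.506335738488377
[538.70656756 355.19100987 468.24098678] [[261. 214.]]
[]
2
[[0.7, 0.9, 38.1], [0.7, 1.0, 38.1]]
[[0.0, 0.0, 0.0], [0.0, 0.0, 0.0]]
```

```bash
python3 - <<'E'
from h import *
cs=calibration("scene"); b=np.load("s14.npy"); w=np.load("w14.npy"); h=cv2.cvtColor(b,cv2.COLOR_RGB2HSV)
m=((h[...,1]>90)&(h[...,0]>10)&(h[...,0]<35)&(h[...,2]>30)).astype(np.uint8)
n,l,st,ce=cv2.connectedComponentsWithStats(m)
for nm,c in (("bay1",(543.9,157.9)),("bay3",(645.8,128.9))):
    q=proj(cs,[[*c,169]])[0]
    for i in range(1,n):
        if np.hypot(*(ce[i]-q))<14 and st[i,4]>2:
            d=onz(cs,[ce[i]],169)[0][:2]-c; print(nm,q.round(1),ce[i].round(1),st[i,4],"off",(d@EX[:2]).round(1),(d@EY[:2]).round(1))
    x,y=q.astype(int); print(nm,"around",b[y-4:y+10:3,x-4:x+6:4].reshape(-1,3).tolist())
g=w.max(2); print([(v,np.where(g[v,200:320]<45)[0][[0,-1]]+200 if (g[v,200:320]<45).any() else None) for v in range(190,245,6)])
E
```

```text
bay1 [387.4 217.5] [387.3 218.9] 9 off 3.3 2.4
bay1 around [[238, 238, 233], [242, 241, 236], [94, 96, 101], [244, 243, 239], [250, 246, 228], [228, 227, 220], [244, 244, 240], [255, 252, 139], [232, 231, 224], [245, 245, 241], [244, 244, 239], [244, 244, 239], [222, 221, 213], [245, 244, 239], [245, 245, 240]]
bay3 [356.2 242.8] [353.4 243.1] 11 off 4.9 -3.6
bay3 around [[244, 244, 239], [245, 245, 241], [85, 89, 92], [252, 247, 212], [249, 246, 237], [242, 242, 237], [224, 199, 140], [237, 229, 195], [244, 243, 238], [245, 243, 239], [245, 245, 240], [245, 244, 239], [245, 243, 239], [245, 244, 240], [226, 224, 217]]
[(190, None), (196, None), (202, array([252, 269])), (208, array([250, 271])), (214, None), (220, None), (226, None), (232, None), (238, None), (244, None)]
```

Both studs show up top at their bays, and the knob is centred at column 260. Grip the knob.

>>> jog_arm(delta_pos=[[0.7,0.8,38],[0.7,0.8,38],[0,0,0],[0,0,0],[0,0,0],[0,0,0],[0,0,0],[0,0,0],[0,0,0],[0,0,0],[0,0,0],[0,0,0]], turn=[[0,0,0],[0,0,0],[0,0,0],[0,0,0],[0,0,0],[0,0,0],[0,0,0],[0,0,0],[0,0,0],[0,0,0],[0,0,0],[0,0,0]], grip=[0,0,0,80,140,200,255,255,255,255,255,255], squeeze=20)

```text
clock: 34.2
position: [536.9, 358.4, 392.6]
orientation: [[-0.961, 0.275, -0.0], [0.275, 0.961, -0.004], [-0.001, -0.004, -1.0]]
force: [0.0, 0.0, 0.9]
gripper_width: 0.271
gripper_force: 0.0
```

```bash
python3 - <<'E'
from h import *
s=get_state(); p=np.array(s["position"]); print(p,s["force"],s["gripper_width"])
a0=np.arctan2(p[1]-H[1],p[0]-H[0])-YC; r=np.hypot(*(p[:2]-H)); print(a0,r)
rows([([*(knobxy(a,190.3)),p[2]],None) for a in np.linspace(a0,0,17)[1:]])
E
```

```text
[536.92359675 358.38838793 392.59670978] [0.02363806 0.00414088 0.89771604] 0.27080465300646606
1.552742373611716 190.9395634228811
16
[[-18.4, -1.8, 0.0], [-18.2, -3.0, 0.0], [-17.9, -4.8, 0.1], [-17.3, -6.4, 0.0], [-16.6, -8.1, 0.0], [-15.7, -9.6, 0.1], [-14.7, -11.2, 0.0], [-13.6, -12.5, 0.1], [-12.3, -13.7, 0.1], [-10.9, -14.9, 0.0], [-9.4, -15.9, 0.1], [-7.9, -16.7, 0.1]]
[[0.0, 0.0, 0.0], [0.0, 0.0, 0.0], [0.0, 0.0, 0.0], [0.0, 0.0, 0.0], [0.0, 0.0, 0.0], [0.0, 0.0, 0.0], [0.0, 0.0, 0.0], [0.0, 0.0, 0.0], [0.0, 0.0, 0.0], [0.0, 0.0, 0.0], [0.0, 0.0, 0.0], [0.0, 0.0, 0.0]]
[[-6.1, -17.4, 0.0], [-4.5, -17.9, 0.1], [-2.7, -18.3, 0.1], [-0.9, -18.4, 0.0]]
[[0.0, 0.0, 0.0], [0.0, 0.0, 0.0], [0.0, 0.0, 0.0], [0.0, 0.0, 0.0]]
```

>>> jog_arm(delta_pos=[[0,0,0],[0,0,0],[-18.4,-1.5,0],[-18.2,-3,0],[-18,-4.8,0],[-17.3,-6.4,0],[-16.6,-8,0],[-15.7,-9.6,0],[-14.7,-11.2,0],[-13.6,-12.5,0],[-12.3,-13.7,0],[-11,-15,0]], turn=[[0,0,0],[0,0,0],[0,0,0],[0,0,0],[0,0,0],[0,0,0],[0,0,0],[0,0,0],[0,0,0],[0,0,0],[0,0,0],[0,0,0]], grip=[255,255,255,255,255,255,255,255,255,255,255,255])

```text
clock: 35.4
position: [665.6, 232.8, 392.7]
orientation: [[-0.962, 0.275, 0.006], [0.275, 0.962, -0.001], [-0.006, 0.001, -1.0]]
force: [7.0, 4.9, -9.2]
gripper_width: 0.25
gripper_force: 20.0
```

>>> jog_arm(delta_pos=[[-9.4,-16,0],[-8,-16.7,0],[-6,-17.4,0],[0,0,0],[0,0,0]], turn=[[0,0,0],[0,0,0],[0,0,0],[0,0,0],[0,0,0]], grip=[255,255,255,255,255])

```text
clock: 35.9
position: [672.5, 176.6, 392.7]
orientation: [[-0.961, 0.276, 0.001], [0.276, 0.961, -0.006], [-0.002, -0.006, -1.0]]
force: [6.5, -2.1, -10.2]
gripper_width: 0.257
gripper_force: 20.0
```

```bash
python3 - <<'E'
from h import *
s=get_state(); p=np.array(s["position"]); print(p,s["force"],s["gripper_width"])
a0=np.arctan2(p[1]-H[1],p[0]-H[0])-YC; r=np.hypot(*(p[:2]-H)); print(a0,r)
rows([([*(knobxy(a,r)),392],None) for a in (a0*.7,a0*.4,a0*.2,0,-.02)])
E
```

```text
[672.50804669 176.6369386  392.67695295] [  6.5191198   -2.06935674 -10.21048984] 0.2572915834384928
0.28190262503580754 191.1103434220774
5
[[-3.9, -15.7, 0.8], [-2.5, -15.9, 0.1], [-0.9, -10.8, 0.0], [-0.4, -10.7, 0.1], [0.1, -3.9, 0.0]]
[[0.0, 0.0, 0.0], [0.0, 0.0, 0.0], [0.0, 0.0, 0.0], [0.0, 0.0, 0.0], [0.0, 0.0, 0.0]]
```

>>> jog_arm(delta_pos=[[-5,-15.7,1],[-2.5,-15.9,0.3],[-1,-10.8,0],[0,0,0],[0,0,0]], turn=[[0,0,0],[0,0,0],[0,0,0],[0,0,0],[0,0,0]], grip=[255,255,255,255,255])

```text
clock: 36.4
position: [667.8, 135.1, 392.5]
orientation: [[-0.962, 0.275, -0.002], [0.275, 0.962, -0.005], [0.0, -0.005, -1.0]]
force: [-1.7, -0.7, -0.3]
gripper_width: 0.25
gripper_force: 20.0
```

>>> jog_arm(delta_pos=[[-0.4,-6,0],[0,-3,0],[0,-2,0],[0,0,0],[0,0,0]], turn=[[0,0,0],[0,0,0],[0,0,0],[0,0,0],[0,0,0]], grip=[255,255,255,255,255])

```text
clock: 36.9
position: [665.6, 125.0, 392.5]
orientation: [[-0.962, 0.275, -0.001], [0.275, 0.962, -0.004], [-0.0, -0.004, -1.0]]
force: [-4.1, 1.1, 3.0]
gripper_width: 0.255
gripper_force: 20.0
```

```bash
python3 - <<'E'
from h import *
s=get_state(); p=np.array(s["position"]); f=np.array(s["force"]); a0=np.arctan2(p[1]-H[1],p[0]-H[0])-YC; r=np.hypot(*(p[:2]-H)); print(p,f,"F ex ey",f@EX,f@EY,a0,r)
E
```

```text
[665.55661215 124.9575279  392.46176766] [-4.07582719  1.07742058  3.04466504] F ex ey -4.2151009378815125 -0.07827202534058808 0.008132030718001781 191.01951803768213
```

>>> jog_arm(delta_pos=[[0.5,-2,0],[0.5,-2,0],[0,0,0],[0,0,0]], turn=[[0,0,0],[0,0,0],[0,0,0],[0,0,0]], grip=[255,255,255,255])

```text
clock: 37.3
position: [664.3, 122.8, 392.5]
orientation: [[-0.962, 0.274, 0.003], [0.274, 0.962, -0.001], [-0.003, -0.0, -1.0]]
force: [0.4, 5.2, -0.7]
gripper_width: 0.252
gripper_force: 20.0
```

>>> jog_arm(delta_pos=[[0,-2,0],[0,0,0],[0,0,0]], turn=[[0,0,0],[0,0,0],[0,0,0]], grip=[255,255,255])

```text
clock: 37.6
position: [664.1, 122.3, 392.5]
orientation: [[-0.962, 0.272, 0.004], [0.272, 0.962, 0.001], [-0.003, 0.002, -1.0]]
force: [2.5, 7.9, -1.9]
gripper_width: 0.252
gripper_force: 20.0
```

The stop is reached at about 8 N. One more small push, then release straight up.

>>> jog_arm(delta_pos=[[0,-2,0],[0,0,0],[0,0,0]], turn=[[0,0,0],[0,0,0],[0,0,0]], grip=[255,255,255])

```text
clock: 37.9
position: [663.9, 121.9, 392.5]
orientation: [[-0.963, 0.271, 0.006], [0.271, 0.963, 0.004], [-0.004, 0.005, -1.0]]
force: [4.1, 11.1, -3.5]
gripper_width: 0.249
gripper_force: 20.0
```

>>> jog_arm(delta_pos=[[0,0,0],[0,0,0],[0,0,0],[0,0,0],[0,0,0],[0,0,-20],[0,0,-45],[0,0,-45],[35,30,0],[35,30,0],[35,30,0],[35,30,0]], turn=[[0,0,0],[0,0,0],[0,0,0],[0,0,0],[0,0,0],[0,0,0],[0,0,0],[0,0,0],[0,0,0],[0,0,0],[0,0,0],[0,0,0]], grip=[180,100,40,0,0,0,0,0,0,0,0,0])

```text
clock: 39.1
position: [560.1, 272.1, 501.9]
orientation: [[-0.961, 0.276, 0.0], [0.276, 0.961, -0.004], [-0.002, -0.004, -1.0]]
force: [0.7, 0.6, -0.4]
gripper_width: 0.998
gripper_force: 0.0
```

>>> jog_arm(delta_pos=[[20,40,0],[20,40,0],[20,40,0],[0,0,0],[0,0,0]], turn=[[0,0,0],[0,0,0],[0,0,0],[0,0,0],[0,0,0]], grip=[0,0,0,0,0])

```text
clock: 39.6
position: [536.0, 404.2, 500.6]
orientation: [[-0.962, 0.273, -0.0], [0.273, 0.962, -0.005], [-0.001, -0.005, -1.0]]
force: [-0.0, -1.2, 0.7]
gripper_width: 1.002
gripper_force: 0.0
```

```bash
python3 - <<'E'
from h import *
b=capture("scene"); t=capture("top"); cs,ct=calibration("scene"),calibration("top"); print(get_state()["position"])
def comp(m,q,rad,amin):
    n,l,st,ce=cv2.connectedComponentsWithStats(m.astype(np.uint8)); return [(ce[i],int(st[i,4])) for i in range(1,n) if st[i,4]>=amin and np.hypot(*(ce[i]-q))<rad]
k=knobxy(0)
for nm,im,c in (("scene",b,cs),("top",t,ct)):
    q=proj(c,[[*k,210]])[0]; r=comp(im.max(2)<40,q,15,10); print(nm,"knob pred",q.round(1),[(x.round(1),a) for x,a in r])
    h=cv2.cvtColor(im,cv2.COLOR_RGB2HSV); gm=(h[...,1]>90)&(h[...,0]>10)&(h[...,0]<35)&(h[...,2]>30)
    for n,cc in (("bay1",(543.9,157.9)),("bay3",(645.8,128.9))):
        q=proj(c,[[*cc,169]])[0]; print(nm,n,q.round(1),[(x.round(1),a) for x,a in comp(gm,q,12,2)], im[int(q[1])+5,int(q[0])+2])
E
```

```text
[537.23025299 401.80601224 501.11663743]
scene knob pred [353.2 234.3] [(array([351.6, 238.4]), 117)]
scene bay1 [387.4 217.5] [] [185 183 175]
scene bay3 [356.2 242.8] [] [195 195 186]
top knob pred [158.6 166.3] [(array([162.3, 169.2]), 31)]
top bay1 [148.6 217.3] [] [215 219 221]
top bay3 [160.2 176.5] [] [182 185 187]
```

```bash
python3 - <<'E'
from h import *
ct,cs=calibration("top"),calibration("scene")
def comp(im,q,rad):
    n,l,st,ce=cv2.connectedComponentsWithStats((im.max(2)<40).astype(np.uint8)); r=[(st[i,4],ce[i],st[i].tolist()) for i in range(1,n) if st[i,4]>=10 and np.hypot(*(ce[i]-q))<rad]; return max(r,key=lambda x:x[0])[1:]
for nm,t,b,a in (("start",np.load("top0.npy"),np.load("scene0.npy"),.113),("now",capture("top"),capture("scene"),0)):
    k=knobxy(a); u,su=comp(t,proj(ct,[[*k,212]])[0],14); v,sv=comp(b,proj(cs,[[*k,208]])[0],14)
    P,e=tri(ct,u,cs,v); d=P[:2]-H
    P2=onz(cs,[v],208)[0][:2]-H
    print(nm,su,sv,P.round(1),round(e,1),"angle tri",np.arctan2(d[1],d[0])-YC,"scene",np.arctan2(P2[1],P2[0])-YC,np.hypot(*P2))
E
```

```text
start [147, 163, 10, 8, 33] [357, 238, 12, 14, 111] [665.5 144.8 191.5] 2.6 angle tri 0.1104686285126501 scene 0.14339486232333623 199.41769522307075
now [158, 165, 8, 8, 31] [347, 231, 11, 15, 117] [659.8 120.  190.8] 2.5 angle tri -0.02584844302823336 scene 0.019853235578237538 199.21685707125474
```

```bash
python3 -c "
from workcell import *
print(finish_job())"
```

```text
the job is handed in; nothing more can be done
None
```

I handed the job in at about 40 s. Both grey prisms stand stud-up in bays 1 and 3, and the bar is back at its stop: the last image measurement put it at 0 within about 0.02 rad, but I had no picture views left to see it in the catch.

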